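# Slide the loaded slate into the cool box

### The job

Slide the slate, with its two pieces of cheese standing on it, from the butcher block into the wooden surround of the cool box: by its front handle bring the front end over the rim and rest it on the steel deck inside, then with the rear handle push the slate home and set the rear end down, so that it lies flat on the deck inside the rim. Slate is brittle and the cheese topples easily, so keep it nearly level and always borne by the block or the cool box rather than carried through the air, and never knock it, force it or let an end drop. Both pieces must stay standing between the handles, nothing else on the table may be disturbed, and at the end let go of the slate.

Things in the scene. Friction and masses are not known exactly. Their poses are not given: they have to be found in the camera images.
- slate: Dark slate tray, 140 (x) x 220 (y) x 7 thick mm, square edges, 0.8 kg with the cheese (+-15 %). Origin: centre of its underside; z up; +y is its front end, facing the cool box. Near each end a steel bow handle: round bar 10 mm thick, 84 mm long along x, 27 mm clear beneath. It lies flat on the block, 10 to 40 mm back from its edge, turned up to 0.1 rad; it turns about a gripped bar as its ends rise.
- front_bar (a point): Middle of the front handle's bar: on the slate at (0, 85, 39) mm, so 25 mm in from the front edge and 39 mm above the underside. Axes as the slate's. Gripped lightly (about 35 N) either bar turns freely enough between the pads; gripped hard it binds.
- rear_bar (a point): Middle of the rear handle's bar, on the slate at (0, -85, 39) mm.
- front_edge (a point): Middle of the underside's front edge, on the slate at (0, 110, 0) mm.
- rear_edge (a point): Middle of the underside's rear edge, on the slate at (0, -110, 0) mm.
- wedge_a: Piece of hard cheese, pale with brown rind, 42 (x) x 26 (y) x 58 high mm, about 70 g, standing loose on the slate on the -x side between the handles. Origin: centre of its underside, z up.
- wedge_b: The same sort of piece, standing on the +x side of the slate.
- coolbox: Cool-box display, fixed: steel-topped base 172 (x) x 292 (y) x 46 high mm, origin at the centre of its underside, z up. On the top (the deck) lies a wooden surround, 172 x 246.5 mm outside, bars 12 wide, 8 high (rim top at 54), round a recess 148 (x) x 222.5 (y) mm: 8 mm wider and 2.5 mm longer than the slate. It stays put, centred in x but up to 20 mm off centre in y, unmeasured: find it by feel.
- block: Butcher block, fixed, 200 (x) x 280 (y) x 45 high mm, standing along the -y side of the cool box, parallel to it, with a gap of 4 to 10 mm. Its top is 1 mm lower than the deck and 9 mm lower than the rim, a step higher than the slate is thick. Origin: centre of its underside, z up.
- jar_a: Bystander: amber jar with wooden lid, 64 mm across, 88 mm high, on the far side of the cool box. Origin: centre of its underside, as for all bystanders.
- jar_b: Bystander: dark red jar, the same size, left of or beyond the cool box.
- knife: Bystander: cheese knife lying flat, 250 mm long, up to 26 mm high; origin near its middle, at the level of the table.
- plates: Bystander: stack of white plates, 180 mm across, 43 mm high.
- wheel: Bystander: small round cheese, 144 mm across, 70 mm high.
- foil: Bystander: foil-wrapped cheese, 75 x 55 x 60 mm.
- cup: Bystander: small white bowl, 64 mm across, 42 mm high.
Mind the look-alikes: they are no part of the job. Leave any green look-alike of the wedge_a alone.

How it is judged (in metres and radians):
On the way:
1. the slate's front end rests on the deck inside the cool box while its rear end is still outside the recess (z of front_edge in the frame of coolbox below 0.0485 m and y of front_edge in the frame of coolbox above -0.07 m and x of front_edge in the frame of coolbox between -0.078 and 0.078 m and y of rear_edge in the frame of coolbox below -0.134 m), for 0.2 s.
At the end, for the whole second after the job is handed in: The slate lies flat on the deck inside the surround's rim (both ends within 2.5 mm of the deck, tilt below 0.03 rad, its middle within 23 mm of the base's along and 8 mm across), both pieces of cheese stand upright on it (within 0.1 rad) between the handles, all at rest and released (x of slate in the frame of coolbox between -0.008 and 0.008 m and y of slate in the frame of coolbox between -0.023 and 0.023 m and z of each of front_edge, rear_edge in the frame of coolbox below 0.0485 m and angle between slate's own z axis and vertical below 0.03 rad and angle between each of wedge_a, wedge_b's own z axis and vertical below 0.1 rad and x of wedge_a in the frame of slate between -0.068 and 0.068 m and y of wedge_a in the frame of slate between -0.07 and 0.07 m and z of each of wedge_a, wedge_b in the frame of slate below 0.011 m and linear speed of each of wedge_a, wedge_b, slate below 0.02 m/s and x of wedge_b in the frame of slate between -0.068 and 0.068 m and y of wedge_b in the frame of slate between -0.07 and 0.07 m and contact force between the fingers and slate below 0.2 N); the robot touches nothing.
It fails at once if the slate pressed or knocked against the cool box with more than 30 N (its own weight is about 8 N) (contact force between slate and coolbox above 30 N).
It fails at once if an end of the slate dropped instead of being set down (the slate swinging at more than 1.5 rad/s) (angular speed of slate above 1.5 rad/s).
It fails at once if the slate carried through the air: both of its ends more than 4 mm above the rim's top (z of each of front_edge, rear_edge in the frame of coolbox above 0.058 m).
It fails at once if the slate tipped by more than 0.2 rad, or a piece of cheese toppled (by more than 0.4 rad) (angle between slate's own z axis and vertical above 0.2 rad or angle between any of wedge_a, wedge_b's own z axis and vertical above 0.4 rad).
It fails at once if a bystander shifted by more than 15 mm (distance of any of jar_a, jar_b, knife, plates, wheel, foil, cup from where it was at the start of the episode above 0.015 m).
It also fails if it takes over 72 s, if anything falls off the work surface, if the arm or the gripper's body presses on something with over 40 N, if the wrist force passes 120 N, or if a joint passes its speed limit or range.

### The arm

A 6-joint arm with a two-finger parallel gripper is mounted at the origin on the work surface. World frame = base frame: x ahead of the robot, y to its left, z up, the work surface at z = 0. Lengths are in mm, angles in rad, forces in N, time in s.
With the tool pointing down it reaches from about 400 to 925 mm from the base axis. Payload 12.5 kg.
Tool frame: the origin (TCP) lies at the very end of the fingers, on their centre line; the grasp point (between the pads) lies env.hold_point_z behind it (env.hold_point_z is the distance from the TCP to the grasp point, in mm); y points along the fingers, z is the direction in which the jaws open and shut, and the axes are right-handed (so a half turn about y gives the same grasp; the last joint's range is limited). The gripper opens to 95 mm and grips with 3 to 60 N. Pads are 20 mm wide; open, the fingers measure 119 mm over their backs; the gripper's body (75 mm by 180 mm) begins 59 mm behind the grasp point.
Start: joints at [-1.408, 0.491, 1.559, -0, 1.092, -0.106], TCP at [166.007, -602.571, 189.661] pointing down, gripper open.
Joint ranges: [-3.1, 3.1], [-0.84, 2.19], [0.05, 2.79], [-1.13, 4.28], [0.06, 2.93], [-2.69, 2.69]. Speed limits (rad/s): [2.22, 2.22, 2.79, 3.14, 3.14, 3.14].

### API

Orientations are given as [roll, pitch, yaw] about the fixed x, y, z axes, in that order (R = Rz(yaw) Ry(pitch) Rx(roll)).
In Python, from cell import env gives the robot as it stands.
- The arm moves only by the shell command python3 -m inch 'ROWS'. ROWS is JSON, one flat list of numbers, 7 for each row, row after row: the shift along the tool's x, y, z in m, then the turn, a rotation vector about the tool's x, y, z in degrees, then the closure, from -1 (fully open) to 1 (shut). In form: [tx, ty, tz, ax, ay, az, hand, tx, ty, tz, ax, ay, az, hand, ...]. A call has 1 to 10 rows; each row shifts and turns the commanded pose from where the row before left it, along the tool's axes as they then stand; what a row does not reach is not made up. A row lasts 1/10 s, in which the tool goes at most 50 mm and 8.59 degrees, less where a joint would pass 70% of its speed; a pose out of reach is approached as far as the arm can. A call is refused whole if a number of a shift passes 0.05 or a number of a turn 8.59, either way. A call with a gripper value outside its range is refused whole. The fingers move at their own pace and stop on an object; the grip force is fixed at half the most. Time passes only in rows, so rows that do not move let the fingers close. It gives the time, the measured TCP pose, the force and the opening at its end, in the units of the state.
- env.state(): the state, without advancing time (a new reading comes with each control period).
- env.read_camera(name): name is "scene" or "top"; returns a dict with "pixels" (480x640x3 uint8, blue, green, red), "depth" (480x640 float32, mm along the optical axis (not along the pixel's ray), 0 where there is no reading), "mtx" (3x3 intrinsics, pixels), "R" (3x3) and "t" (3): a world point X has camera coordinates R X + t. Camera axes: x right, y down, z forward; pixel columns grow to the right and rows downward; lengths in mm; the calibration is good to about 2 mm. A picture is of the moment at which its call begins.
- env.job_done(): hands the job in, once; it reports no verdict.
The state is a dict: "t": time; "joints": joint angles; "qvel": joint speeds; "tau": joint torques, N m; "eef_pos": TCP position; "tcp_rot": TCP orientation; "ft_force": force on the tool from outside, world axes, zero at the start; "moment": the same for the moment, N m; "opening": opening from 0.0 (shut) to 1.0 (fully open).
Only numpy, scipy, OpenCV 4.12 (cv2) and the standard library are available. Lean on these libraries where they do the work, as an engineer would, in place of code of your own. Each camera call takes 0.05 s, during which the arm holds its last target.

## Working session

There is one attempt and no reset: what is moved stays moved. The work goes in short steps, Python scripts to look and compute and a shell command to move; the robot and the scene stay as the last step left them, time stands still between calls to the robot, and variables do not carry over. Pictures are saved under pics/ and viewed, and the job is handed in when it is done.

```bash
ls; mkdir -p pics; python3 - <<'E'
from cell import env
import cv2
print(env.state(), env.hold_point_z)
for n in ("scene","top"):
    c=env.read_camera(n); cv2.imwrite(f"pics/{n}0.png",c["pixels"]); print(n,c["mtx"],c["R"],c["t"])
    import numpy as np; np.savez(f"{n}0.npz",**c)
E
```

```text
pics
{'t': 0.0, 'joints': array([-1.40763142e+00,  4.91517271e-01,  1.55947357e+00, -1.00048070e-05,
        1.09169377e+00, -1.05637990e-01]), 'qvel': array([ 7.35846520e-04,  4.90342197e-04, -8.98005628e-05, -4.53269308e-04,
       -4.57538291e-04, -6.12363453e-04]), 'tau': array([ 2.97150429e-03, -6.12641430e+01, -2.58187222e+01,  6.92199287e-02,
        4.81623074e-02, -6.28726366e-05]), 'eef_pos': array([ 165.9362587 , -602.2766031 ,  189.07973088]), 'tcp_rot': array([-1.57188313e+00,  1.06313504e-04, -2.87278520e+00]), 'ft_force': array([-0.06962138,  0.3254562 , -0.48195166]), 'moment': array([-0.03696746, -0.03004771,  0.01819369]), 'opening': 1.0001778750604078} 18.8
scene [[593.25927995   0.         320.3635391 ]
 [  0.         593.25927995 244.81630134]
 [  0.           0.           1.        ]] [[ 7.50286602e-01  6.61112468e-01 -5.64902099e-04]
 [ 4.17681604e-01 -4.74682565e-01 -7.74737724e-01]
 [-5.12456918e-01  5.81039385e-01 -6.32282485e-01]] [-391.83896658 -176.07793099 1760.56258088]
top [[514.95571245   0.         322.63664163]
 [  0.         514.95571245 238.71017952]
 [  0.           0.           1.        ]] [[ 0.0176443  -0.99982479 -0.00625032]
 [-0.99422889 -0.01688326 -0.10594273]
 [ 0.10581864  0.00808353 -0.99435259]] [ -28.66368699  580.89451808 1522.29818925]
```

View pics/scene0.png

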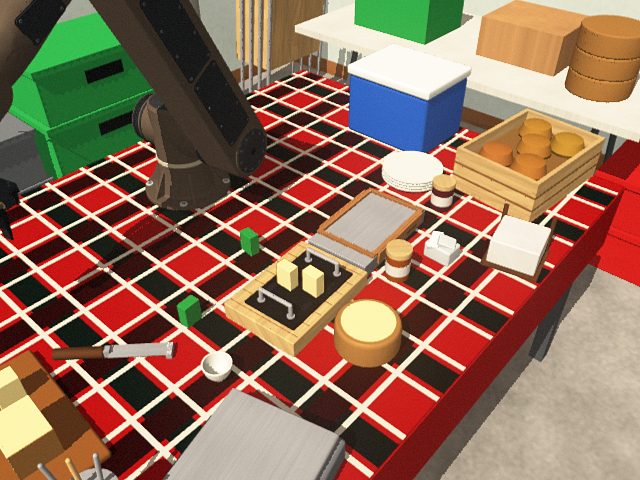

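View pics/top0.png

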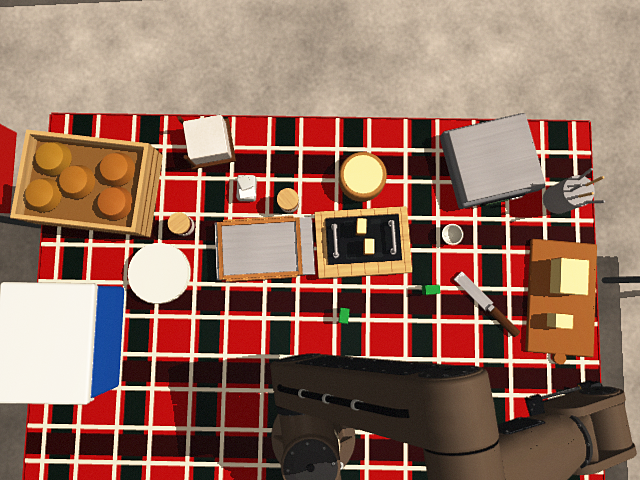

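The top view has world +y to the left and +x up. It shows the block and slate near (362,241), the cool box near (260,248), and the two pale wedges at (362,226) and (370,245). The green blocks at (344,316) and (432,289) are look-alikes, so I leave them alone. I'll enlarge and measure next.

```bash
cat > h.py <<'E'
import numpy as np, cv2
def load(n): return dict(np.load(n))
def depthpts(c):
    K=c["mtx"]; d=c["depth"].astype(float)
    v,u=np.mgrid[0:480,0:640]
    P=np.stack([(u-K[0,2])/K[0,0]*d,(v-K[1,2])/K[1,1]*d,d],-1)
    W=(P-c["t"])@c["R"]   # R^T (P-t)
    W[d==0]=np.nan
    return W
def ray(c,u,v,z):
    K=c["mtx"]; u=np.atleast_1d(u).astype(float); v=np.atleast_1d(v).astype(float)
    d=np.stack([(u-K[0,2])/K[0,0],(v-K[1,2])/K[1,1],np.ones_like(u)],-1)@c["R"]
    o=-c["R"].T@c["t"]
    s=(z-o[2])/d[:,2]
    return o+s[:,None]*d
E
python3 - <<'E'
from h import *
c=load("top0.npz"); s=load("scene0.npz")
a=cv2.resize(c["pixels"][185:300,200:430],None,fx=3.4,fy=3.4,interpolation=cv2.INTER_CUBIC); cv2.imwrite("pics/topc.png",a)
a=cv2.resize(s["pixels"][170:360,215:435],None,fx=3.1,fy=3.1,interpolation=cv2.INTER_CUBIC); cv2.imwrite("pics/scc.png",a)
W=depthpts(c)
for p in [(340,225),(345,255),(380,260),(405,240),(320,240),(260,250),(250,240),(308,245),(362,226),(370,245),(287,198),(180,223),(335,240),(392,240)]:
    print(p,np.round(W[p[1],p[0]],1), c["pixels"][p[1],p[0]])
E
```

```text
(340, 225) [621.7 -70.   47. ] [19 20 17]
(345, 255) [532.  -86.1  46.5] [34 28 30]
(380, 260) [ 518.7 -189.8   50.5] [25 20 18]
(405, 240) [ 579.2 -263.3   53. ] [105 181 230]
(320, 240) [576.6 -10.8  36.7] [123 207 251]
(260, 250) [542.5 167.2  47.7] [175 182 196]
(250, 240) [571.8 197.7  49.5] [169 177 189]
(308, 245) [560.   24.6  46.4] [180 187 197]
(362, 226) [ 611.5 -131.5  109.7] [172 243 252]
(370, 245) [ 557.2 -154.9  109.1] [171 243 252]
(287, 198) [694.5  87.9  82.2] [105 180 230]
(180, 223) [614.7 398.9  84.8] [109 181 231]
(335, 240) [572.2 -55.   87. ] [197 208 222]
(392, 240) [ 575.1 -220.6   85.7] [67 68 73]
```

View pics/topc.png

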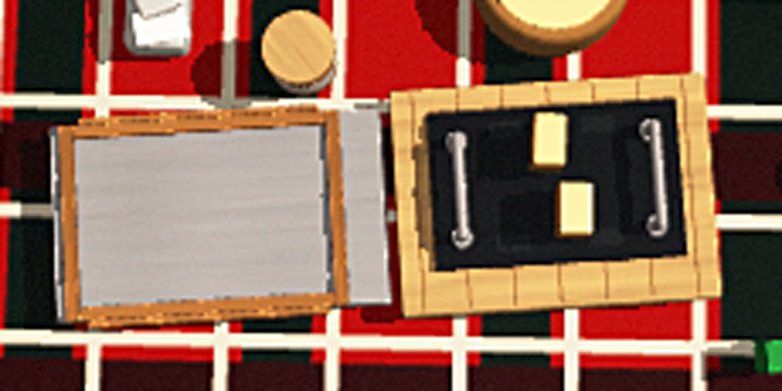

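View pics/scc.png

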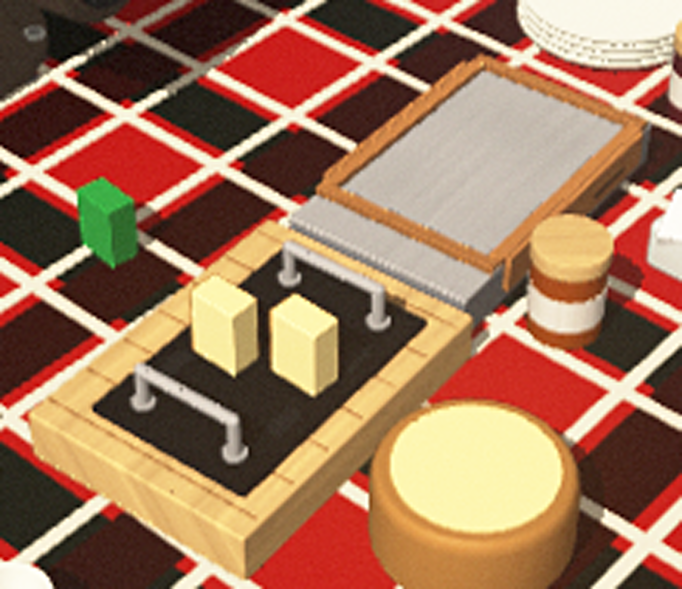

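The crops show the front bar at about (335,240), the rear bar at about (392,237) and the slate's dark rectangle. The surround sits towards the far (+y) end of the deck, so a wide deck strip is bare next to the block. Next I measure everything by rays onto planes.

```bash
python3 - <<'E'
from h import *
c=load("top0.npz"); px=c["pixels"].astype(int)
hsv=cv2.cvtColor(c["pixels"],cv2.COLOR_BGR2HSV)
def rect(mask,z,name):
    cnts,_=cv2.findContours(mask.astype(np.uint8),cv2.RETR_EXTERNAL,cv2.CHAIN_APPROX_NONE)
    k=max(cnts,key=cv2.contourArea).reshape(-1,2)
    P=ray(c,k[:,0],k[:,1],z)[:,:2].astype(np.float32)
    r=cv2.minAreaRect(P); print(name,np.round(r[0],1),np.round(r[1],1),round(r[2],2)); print(np.round(cv2.boxPoints(r),1).tolist())
    return k
def roi(m,x0,x1,y0,y1):
    o=np.zeros_like(m); o[y0:y1,x0:x1]=m[y0:y1,x0:x1]; return o
V=px.max(2)
# whole block: not tablecloth. wood colour
H,S,Vv=hsv[...,0],hsv[...,1],hsv[...,2]
wood=(H>10)&(H<28)&(S>80)&(Vv>120)
m=roi(wood,312,415,200,282).astype(np.uint8); rect(m,45,"block top")
print("wood bbox",cv2.boundingRect(m))
dark=roi((V<75),322,406,212,268).astype(np.uint8); dark=cv2.morphologyEx(dark,cv2.MORPH_CLOSE,np.ones((9,9),np.uint8)); rect(dark,52,"slate top")
sur=roi((H>5)&(H<20)&(S>110)&(Vv>90),208,305,205,290).astype(np.uint8); rect(sur,54,"surround")
steel=roi((S<45)&(Vv>120),216,304,215,285).astype(np.uint8); rect(steel,46,"recess")
st2=roi((S<50)&(Vv>110),298,318,205,285).astype(np.uint8); rect(st2,46,"strip")
vis=c["pixels"].copy()
for mm,col in((m,(255,0,0)),(dark,(0,255,0)),(sur,(255,0,255)),(steel,(255,255,0)),(st2,(0,255,255))):
    vis[mm>0]=col
cv2.imwrite("pics/masks.png",cv2.resize(vis[185:300,200:430],None,fx=3.4,fy=3.4,interpolation=0))
# bars from depth
W=depthpts(c)
sel=(W[...,2]>70)&(W[...,2]<95)&(S<60)&(Vv>45)
for nm,(a,b) in {"front":(325,345),"rear":(383,402)}.items():
    mm=roi(sel,a,b,215,262); v,u=np.nonzero(mm); print(nm,len(u),u.min(),u.max(),v.min(),v.max())
    P=ray(c,u,v,45+44-2); print(np.round(P.mean(0),1), np.round(W[v,u].mean(0),1), "ends",np.round(P[v.argmin()],1),np.round(P[v.argmax()],1))
E
```

```text
block top [ 572.9 -139. ] [200.5 279.9] 4.43
[[462.20001220703125, -7.199999809265137], [483.79998779296875, -286.20001220703125], [683.7000122070312, -270.79998779296875], [662.0999755859375, 8.300000190734863]]
wood bbox (315, 200, 97, 78)
slate top [ 580.5 -138.4] [138.6 219.9] 4.36
[[503.1000061035156, -34.0], [519.7999877929688, -253.3000030517578], [658.0, -242.6999969482422], [641.2999877929688, -23.5]]
surround [546.9 168.7] [189.  246.8] 4.9
[[442.20001220703125, 283.6000061035156], [463.29998779296875, 37.70000076293945], [651.5999755859375, 53.79999923706055], [630.5, 299.70001220703125]]
recess [548.9 171.7] [146.3 217.1] 4.46
[[467.5, 274.29998779296875], [484.3999938964844, 57.79999923706055], [630.2000122070312, 69.19999694824219], [613.4000244140625, 285.6000061035156]]
strip [577.4  28.2] [209.7  44.9] 4.66
[[471.0, 42.099998474121094], [474.70001220703125, -2.700000047683716], [683.7000122070312, 14.300000190734863], [680.0, 59.099998474121094]]
front 102 333 337 223 255
[572.8 -54.3  87. ] [572.8 -54.3  87.2] ends [621.9 -51.4  87. ] [528.5 -55.7  87. ]
rear 107 390 395 220 251
[ 588.5 -223.2   87. ] [ 588.5 -223.2   86.9] ends [ 633.5 -217.3   87. ] [ 543.  -223.5   87. ]
```

View pics/masks.png

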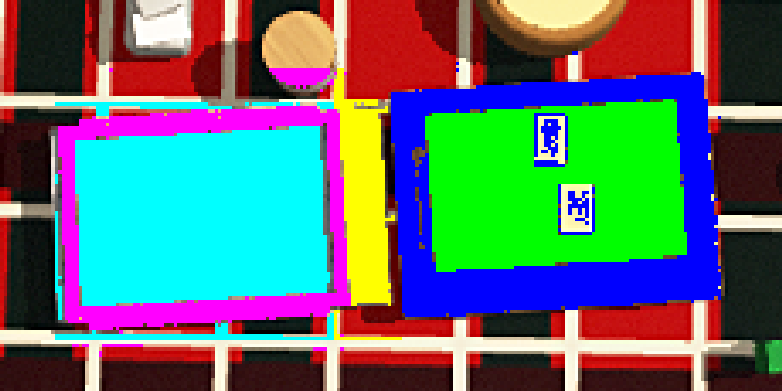

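```bash
cat >> h.py <<'E'
def proj(c,P):
    q=np.asarray(P)@c["R"].T+c["t"]; q=q@c["mtx"].T; return q[...,:2]/q[...,2:]
def prof(c,org,yaw,axis,lo,hi,olo,ohi,z,step=0.5):
    """mean colour along frame axis ('y'/'x'), averaged over other axis"""
    ex=np.array([np.cos(yaw),np.sin(yaw)]); ey=np.array([-np.sin(yaw),np.cos(yaw)])
    a,b=(ey,ex) if axis=='y' else (ex,ey)
    s=np.arange(lo,hi,step); o=np.arange(olo,ohi,1.0)
    P=np.array(org)+s[:,None,None]*a+o[None,:,None]*b
    P=np.concatenate([P,np.full(P.shape[:2]+(1,),z)],-1)
    uv=proj(c,P).astype(np.float32)
    I=cv2.remap(c["pixels"],uv[...,0],uv[...,1],cv2.INTER_LINEAR).astype(float)
    return s,np.median(I,1)
E
python3 - <<'E'
from h import *
c=load("top0.npz"); yaw=np.radians(4.43); org=(572.9,-139.0)
def edges(s,I,sat=True):
    sg=I[:,2]-I[:,0]  # R-B
    g=np.gradient(cv2.GaussianBlur(sg.reshape(-1,1),(1,9),0).ravel(),s)
    out=[]
    for i in range(2,len(g)-2):
        if abs(g[i])>4 and abs(g[i])==abs(g[max(0,i-6):i+7]).max(): out.append((round(s[i],1),round(g[i],1)))
    return out
for z in (46,54):
    print("y z",z,edges(*prof(c,org,yaw,'y',120,450,-60,60,z)))
    print("x near z",z,edges(*prof(c,org,yaw,'x',-110,110,215,270,z)))
    print("x far  z",z,edges(*prof(c,org,yaw,'x',-110,110,330,390,z)))
print("block y",edges(*prof(c,org,yaw,'y',-160,160,80,90,45)),edges(*prof(c,org,yaw,'y',-160,160,-92,-75,45)))
print("block x",edges(*prof(c,org,yaw,'x',-120,120,-132,-120,45)), edges(*prof(c,org,yaw,'x',-120,120,120,134,45)))
E
```

```text
y z 46 [(np.float64(122.5), np.float64(15.8)), (np.float64(139.0), np.float64(-19.1)), (np.float64(147.5), np.float64(-20.2)), (np.float64(186.0), np.float64(27.0)), (np.float64(198.5), np.float64(-34.7)), (np.float64(421.0), np.float64(28.1)), (np.float64(433.0), np.float64(-34.6)), (np.float64(442.0), np.float64(-5.7))]
x near z 46 [(np.float64(-105.5), np.float64(-26.3)), (np.float64(-92.0), np.float64(30.4)), (np.float64(-74.0), np.float64(-25.5)), (np.float64(74.5), np.float64(26.8)), (np.float64(85.0), np.float64(-4.8)), (np.float64(92.5), np.float64(-21.4)), (np.float64(102.5), np.float64(-5.7)), (np.float64(107.5), np.float64(7.0))]
x far  z 46 [(np.float64(-108.5), np.float64(-17.8)), (np.float64(-100.5), np.float64(29.5)), (np.float64(-95.5), np.float64(-22.6)), (np.float64(-91.5), np.float64(17.7)), (np.float64(-83.5), np.float64(7.0)), (np.float64(-74.5), np.float64(-27.5)), (np.float64(74.5), np.float64(30.9)), (np.float64(88.5), np.float64(8.1)), (np.float64(97.5), np.float64(-28.9)), (np.float64(108.5), np.float64(15.4))]
y z 54 [(np.float64(122.5), np.float64(16.2)), 
[... 841 characters left out ...]
64(-27.6)), (np.float64(73.0), np.float64(30.8)), (np.float64(87.0), np.float64(8.4)), (np.float64(96.5), np.float64(-28.9)), (np.float64(108.0), np.float64(38.1))]
block y [(np.float64(-151.5), np.float64(33.7)), (np.float64(-137.5), np.float64(-11.0)), (np.float64(140.0), np.float64(-32.5)), (np.float64(152.0), np.float64(-7.6))] [(np.float64(-140.0), np.float64(27.4)), (np.float64(140.0), np.float64(-9.9)), (np.float64(149.0), np.float64(-13.6))]
block x [(np.float64(-100.0), np.float64(-16.9)), (np.float64(102.0), np.float64(11.1))] [(np.float64(-117.0), np.float64(46.4)), (np.float64(-102.5), np.float64(-33.6)), (np.float64(5.5), np.float64(-7.0)), (np.float64(101.5), np.float64(12.0))]
```

The layout is clear. In the block's frame (origin at the block centre, yaw 4.43°):

| Item | Position in block frame |
|---|---|
| Slate centre | about (7.6, 0) mm |
| Slate front edge to block edge | 30 mm (allowed 10–40) |
| Gap between block and cool box | 7.5 mm (allowed 4–10) |
| Recess in y | 198 to 420.5 mm, so 222.5 long as specified |
| Recess in x | ±74.4 mm |

I'll plan the approach to the front bar next.

```bash
cat > plan.py <<'E'
import numpy as np, sys
from cell import env
from scipy.spatial.transform import Rotation as R
O=np.array([572.9,-139.0]); Y=np.radians(4.43)
ex=np.array([np.cos(Y),np.sin(Y)]); ey=np.array([-np.sin(Y),np.cos(Y)])
def w2b(p): d=np.asarray(p)[:2]-O; return np.array([d@ex,d@ey,p[2]])
def b2w(p): return np.append(O+p[0]*ex+p[1]*ey,p[2])
def show():
    s=env.state(); r=R.from_euler('xyz',s["tcp_rot"])
    g=s["eef_pos"]-env.hold_point_z*r.as_matrix()[:,1]
    f=s["ft_force"]; fb=[f[:2]@ex,f[:2]@ey,f[2]]
    print("t %.1f grasp BF"%s["t"],np.round(w2b(g),1),"yaw-BF deg %.2f"%np.degrees(s["tcp_rot"][2]-Y),"rot",np.round(s["tcp_rot"],3),"F BF",np.round(fb,1),"M",np.round(s["moment"],2),"open mm %.1f"%(s["opening"]*95), "q6 %.2f"%s["joints"][5])
    return s,r,g
def to(x,y,z,yaw_deg):
    """tool-frame shift (m) and turn about y to bring grasp point to BF x,y,z, yaw rel. BF of tool x axis reversed"""
    s,r,g=show()
    Rt=R.from_euler('xyz',[-np.pi/2,0,Y+np.radians(yaw_deg)-np.pi])
    rv=np.degrees((r.inv()*Rt).as_rotvec())
    d=b2w([x,y,z])-g
    print("turn(deg, first)",np.round(rv,2),"then shift (m)",np.round(Rt.inv().apply(d)/1000,4))
if __name__=="__main__":
    a=[float(v) for v in sys.argv[1:]]
    to(*a) if a else show()
E
python3 plan.py 7.6 85 190 0.3
```

```text
t 0.1 grasp BF [-441.5 -430.5  207.9] yaw-BF deg -169.03 rot [-1.572  0.    -2.873] F BF [ 0.7  1.  -0.9] M [-0.01  0.01  0.08] open mm 95.0 q6 -0.11
turn(deg, first) [ 0.06 10.67  0.  ] then shift (m) [-0.4518  0.0179 -0.5132]
```

```bash
python3 -m inch '[0,0,0,0,5.3,0,-1, 0,0,0,0,5.3,0,-0.5, -0.03,0,-0.034,0,0,0,0, -0.03,0,-0.034,0,0,0,0.16, -0.03,0,-0.034,0,0,0,0.16, -0.03,0,-0.034,0,0,0,0.16, -0.03,0,-0.034,0,0,0,0.16, -0.03,0,-0.034,0,0,0,0.16, -0.03,0,-0.034,0,0,0,0.16, -0.03,0,-0.034,0,0,0,0.16]'; python3 plan.py 7.6 85 190 0.3
```

```text
t: 1.1
eef_pos: [383.1, -309.8, 189.6]
tcp_rot: [-1.571, -0.0, -3.058]
ft_force: [1.2, -0.2, -0.2]
opening: 0.429
t 1.1 grasp BF [-202.4 -155.6  208.4] yaw-BF deg -179.64 rot [-1.571 -0.    -3.058] F BF [ 1.1 -0.3 -0.2] M [-0.02 -0.02  0.01] open mm 40.8 q6 0.67
turn(deg, first) [0.   0.06 0.  ] then shift (m) [-0.2113  0.0184 -0.2395]
```

```bash
python3 -m inch '[-0.03,0,-0.034,0,0,0,0.16, -0.03,0,-0.034,0,0,0,0.16, -0.03,0,-0.034,0,0,0,0.16, -0.03,0,-0.034,0,0,0,0.16, -0.03,0,-0.034,0,0,0,0.16, -0.03,0.009,-0.034,0,0,0,0.16, -0.021,0.009,-0.025,0,0,0,0.16, 0,0,0,0,0,0,0.16, 0,0,0,0,0,0,0.16]'; python3 plan.py 7.6 85 130 0.3
python3 - <<'E'
from cell import env
import cv2, numpy as np
c=env.read_camera("top"); s=env.read_camera("scene")
np.savez("top1.npz",**c); np.savez("scene1.npz",**s)
a=cv2.resize(c["pixels"][185:300,250:430],None,fx=2.2,fy=2.2,interpolation=cv2.INTER_CUBIC)
b=cv2.resize(s["pixels"][190:360,225:400],None,fx=2.2,fy=2.2,interpolation=cv2.INTER_CUBIC)
h=max(a.shape[0],b.shape[0]); 
P=lambda i:cv2.copyMakeBorder(i,0,h-i.shape[0],0,0,cv2.BORDER_CONSTANT)
cv2.imwrite("pics/v1.png",np.hstack([P(a),P(b)]))
E
```

```text
t: 2.0
eef_pos: [563.3, -65.9, 171.1]
tcp_rot: [-1.571, -0.001, -3.056]
ft_force: [0.2, -0.4, 0.2]
opening: 0.42
t 2.0 grasp BF [ -3.9  73.6 189.9] yaw-BF deg -179.54 rot [-1.571e+00 -1.000e-03 -3.056e+00] F BF [ 0.2 -0.4  0.2] M [0.   0.02 0.01] open mm 39.9 q6 1.25
turn(deg, first) [0.01 0.16 0.07] then shift (m) [-0.0116  0.0599 -0.0114]
```

View pics/v1.png

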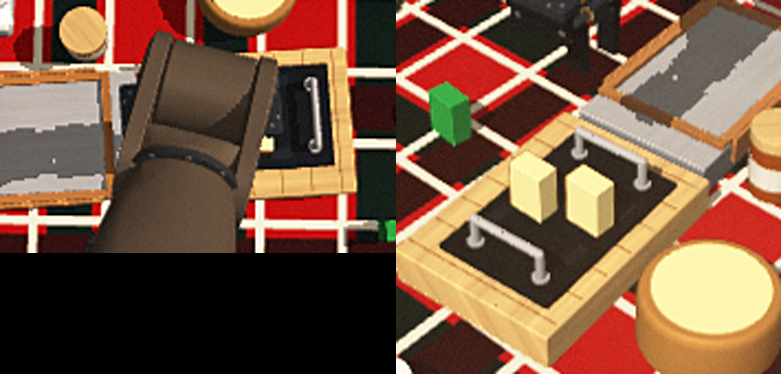

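The scene view shows both pale wedges standing. The front bar runs from about (307,251) to (336,262) in the scene image, and the green look-alike is well clear. I'll cross-check the bar position with this second view before descending.

```bash
python3 - <<'E'
from h import *; from plan import w2b
s=load("scene0.npz"); 
hsv=cv2.cvtColor(s["pixels"],cv2.COLOR_BGR2HSV)
for p in ((307.3,251.4),(336.4,261.8),(321.8,256.6)): print(np.round(w2b(ray(s,*p,84)[0]),1))
W=depthpts(s)
for (u0,u1,v0,v1) in ((304,342,245,270),(255,298,285,312)):
    sub=W[v0:v1,u0:u1].reshape(-1,3); m=(sub[:,2]>80)&(sub[:,2]<95)&(hsv[v0:v1,u0:u1,1].ravel()<70)
    B=np.array([w2b(p) for p in sub[m]]); print(m.sum(),np.round(B.mean(0),1),np.round(B.min(0),1),np.round(B.max(0),1))
E
```

```text
[-27.7  75.5  84. ]
[48.8 86.2 84. ]
[10.9 80.8 84. ]
136 [12.1 80.4 86.9] [-35.4  73.7  80.1] [56.6 87.6 92.9]
181 [ 13.3 -88.9  87.3] [-37.3 -94.   80.3] [ 58.3 -80.6  93.5]
```

```bash
python3 -m inch '[-0.0116,0.03,-0.0114,0,0.2,0,0.16, 0,0.03,0,0,0,0,0.16, 0,0,0,0,0,0,0.16, 0,0,0,0,0,0,0.16]'; python3 plan.py 7.6 85 85 0.3
```

```text
t: 2.5
eef_pos: [574.0, -55.0, 112.4]
tcp_rot: [-1.571, -0.0, -3.063]
ft_force: [1.0, 0.2, -0.1]
opening: 0.418
t 2.5 grasp BF [  7.6  83.6 131.2] yaw-BF deg -179.90 rot [-1.571 -0.    -3.063] F BF [ 1.   0.1 -0.1] M [0.02 0.01 0.01] open mm 39.7 q6 1.28
turn(deg, first) [-0.01 -0.2   0.01] then shift (m) [-0.      0.0462 -0.0014]
```

```bash
python3 -m inch '[-0.001,0.02,0,0,0,0,0.16, 0,0.018,0,0,0,0,0.16, 0,0.008,0,0,0,0,0.16, 0,0,0,0,0,0,0.16]'; python3 plan.py 8 85 84.5 0.3
```

```text
t: 2.9
eef_pos: [575.2, -54.5, 66.1]
tcp_rot: [-1.571, 0.0, -3.062]
ft_force: [-0.4, 0.0, 0.1]
opening: 0.419
t 2.9 grasp BF [ 8.8 84.1 84.9] yaw-BF deg -179.87 rot [-1.571  0.    -3.062] F BF [-0.4  0.1  0.1] M [0.01 0.01 0.04] open mm 39.8 q6 1.28
turn(deg, first) [-0.01 -0.17 -0.01] then shift (m) [ 0.0008  0.0004 -0.0009]
```

```bash
python3 -m inch '[0,0,0,0,0,0,0.4, 0,0,0,0,0,0,0.6, 0,0,0,0,0,0,0.7, 0,0,0,0,0,0,0.75, 0,0,0,0,0,0,0.8, 0,0,0,0,0,0,1, 0,0,0,0,0,0,1, 0,0,0,0,0,0,1]'; python3 plan.py 8 85 100 0.3
```

```text
t: 3.7
eef_pos: [575.1, -54.0, 65.6]
tcp_rot: [-1.571, -0.0, -3.061]
ft_force: [0.1, 0.0, 0.3]
opening: 0.002
t 3.7 grasp BF [ 8.8 84.6 84.4] yaw-BF deg -179.83 rot [-1.571 -0.    -3.061] F BF [0.1 0.  0.3] M [0.01 0.04 0.02] open mm 0.2 q6 1.28
turn(deg, first) [-0.   -0.13  0.01] then shift (m) [ 0.0008 -0.0156 -0.0004]
```

The fingers shut fully to 0.2 mm, so the bar is not between the pads. I'll look before moving.

```bash
cat > look.py <<'E'
import sys
from cell import env
import cv2, numpy as np
n=sys.argv[1]; x0,x1,y0,y1=map(int,sys.argv[2:6]); f=float(sys.argv[6]); cam=sys.argv[7] if len(sys.argv)>7 else "scene"
c=env.read_camera(cam); np.savez(n+".npz",**c)
cv2.imwrite("pics/"+n+".png",cv2.resize(c["pixels"][y0:y1,x0:x1],None,fx=f,fy=f,interpolation=cv2.INTER_CUBIC))
E
python3 look.py s2 220 420 160 360 3
```

```text
(no output)
```

View pics/s2.png

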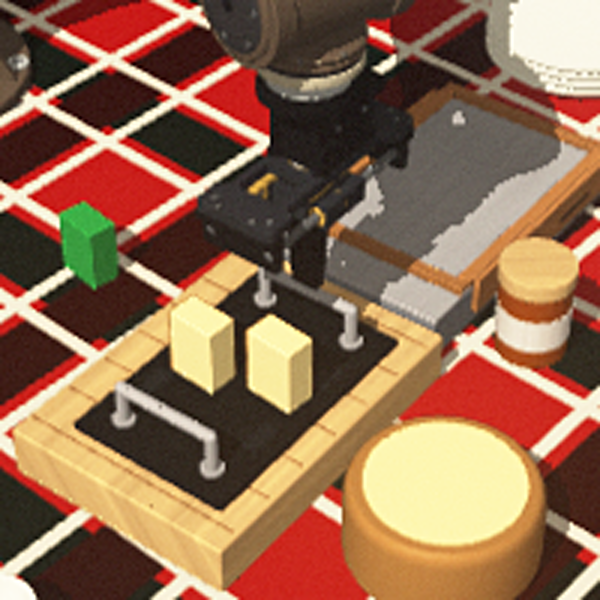

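```bash
python3 - <<'E'
from h import *; from plan import *
s=load("s2.npz"); 
for z in (65.6,84,100): print(z,np.round(proj(s,b2w([8.8,84.6,z])),1))
print("bar expected mid",np.round(proj(s,b2w([8,85,84])),1), "ends",np.round(proj(s,b2w([-34,85,84])),1),np.round(proj(s,b2w([50,85,84])),1))
W=depthpts(s)
for v in range(236,262,2):
    print(v,[tuple(np.round(w2b(W[v,u])).astype(int).tolist()) for u in (312,316,320,324,328,332)])
a=cv2.resize(s["pixels"][215:285,285:365],None,fx=8,fy=8,interpolation=cv2.INTER_CUBIC); cv2.imwrite("pics/z2.png",a)
E
```

```text
65.6 [322.1 261.4]
84 [322.1 255.4]
100 [322.1 250.1]
bar expected mid [321.9 255.2] ends [307.7 248.3] [336.5 262.3]
236 [(45, 1, 212), (45, 14, 203), (39, 37, 186), (22, 74, 155), (43, 60, 173), (-38, 189, 54)]
238 [(45, 1, 207), (36, 27, 186), (40, 36, 182), (23, 73, 150), (19, 93, 136), (-37, 187, 49)]
240 [(45, 1, 201), (39, 22, 185), (12, 73, 139), (22, 74, 143), (21, 91, 132), (-37, 187, 42)]
242 [(44, 2, 195), (1, 73, 128), (11, 74, 132), (22, 74, 138), (20, 92, 125), (-29, 177, 46)]
244 [(46, -1, 192), (-59, 150, 43), (9, 76, 124), (20, 77, 128), (23, 88, 123), (-25, 170, 46)]
246 [(44, 2, 184), (-56, 146, 41), (11, 73, 121), (20, 78, 122), (22, 89, 116), (-19, 162, 48)]
248 [(44, 2, 178), (-46, 133, 47), (10, 76, 113), (20, 76, 118), (21, 91, 109), (-18, 161, 43)]
250 [(42, 4, 170), (-46, 133, 41), (9, 76, 106), (20, 78, 110), (-19, 146, 46), (-13, 154, 44)]
252 [(-15, 77, 87), (-7, 83, 88), (5, 82, 94), (21, 76, 106), (-21, 149, 37), (-11, 152, 40)]
254 [(-36, 103, 53), (-4, 78, 87), (6, 81, 90), (17, 80, 95), (-7, 130, 50), (-9, 149, 36)]
256 [(-35, 102, 48), (-23, 103, 53), (7, 80, 85), (19, 79, 91), (-5, 127, 47), (0, 136, 43)]
258 [(-27, 92, 53), (-20, 99, 51), (-13, 106, 50), (20, 77, 88), (29, 80, 90), (7, 128, 46)]
260 [(-23, 87, 52), (-15, 93, 52), (-7, 97, 53), (0, 105, 52), (31, 78, 85), (43, 77, 93)]
```

View pics/z2.png

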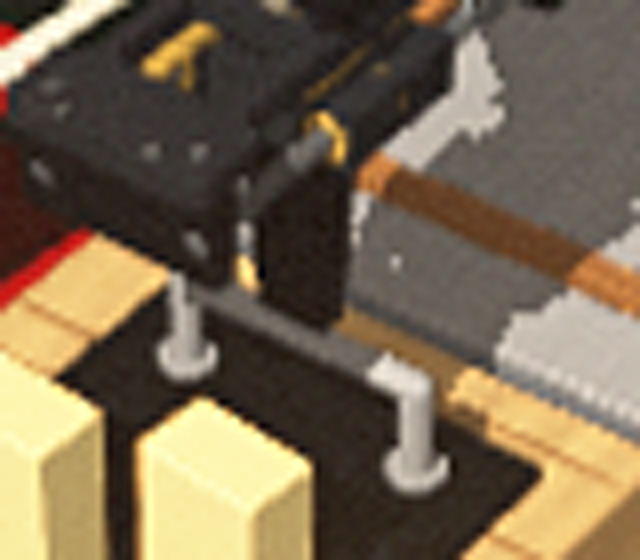

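```bash
python3 - <<'E'
from h import *; from plan import *
s=load("scene1.npz"); W=depthpts(s)
print("pred TCP px",proj(s,np.array([563.3,-65.9,171.1])), "tips",proj(s,b2w([-3.9,73.6-26,171.1])),proj(s,b2w([-3.9,73.6+26,171.1])))
a=cv2.resize(s["pixels"][150:260,250:370],None,fx=6,fy=6,interpolation=cv2.INTER_CUBIC)[:600]; cv2.imwrite("pics/z1.png",a)
B=np.apply_along_axis(w2b,2,W)
for n in ("scene1","s2"):
    B=np.apply_along_axis(w2b,2,depthpts(load(n+".npz")))
    m=(B[...,0]>-25)&(B[...,0]<30)&(B[...,1]>30)&(B[...,1]<125)&(B[...,2]>88)
    print(n,np.histogram(B[m][:,2],bins=np.arange(88,260,6)))
E
```

```text
pred TCP px [314.60449248 225.983993  ] tips [307.45388009 231.71731419] [321.58871167 220.4062204 ]
scene1 (array([46,  0,  0,  0,  0,  0,  0,  0,  0,  0,  0,  0,  0,  0,  0,  0,  0,
        0, 30, 34, 44, 40, 47, 44, 33, 24, 30, 25]), array([ 88,  94, 100, 106, 112, 118, 124, 130, 136, 142, 148, 154, 160,
       166, 172, 178, 184, 190, 196, 202, 208, 214, 220, 226, 232, 238,
       244, 250, 256]))
s2 (array([ 34,  21,  16,  24,  20,  28,  21,  21,  22,  14,  10,   4,   2,
         5,  11,  24,  22,  50,  30,  41, 118,  45,  31,  41,  38,  37,
        35,  13]), array([ 88,  94, 100, 106, 112, 118, 124, 130, 136, 142, 148, 154, 160,
       166, 172, 178, 184, 190, 196, 202, 208, 214, 220, 226, 232, 238,
       244, 250, 256]))
```

View pics/z1.png

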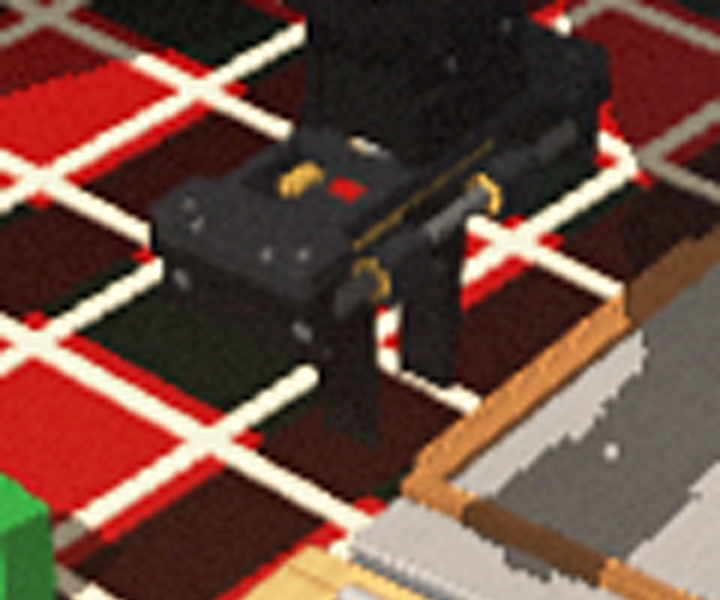

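The fingertips appear at about z=196 in the t=2.0 picture, where the state reports a TCP z of 171. The gripper body is high by the same amount, so the hand sat above the bar rather than on it. I'll pin that offset down, laterally too.

```bash
python3 - <<'E'
from h import *; from plan import *
s=load("scene1.npz")
g=np.array([-3.9,73.6]); 
for dz in (20,23,25,27,30):
    z=171.1+dz
    print(dz,"near finger bottom (+x,-y back corner):",np.round(proj(s,b2w([g[0]+10,g[1]-32,z])),1),"(+x,inner)",np.round(proj(s,b2w([g[0]+10,g[1]-20,z])),1),
     "far (+x,inner)",np.round(proj(s,b2w([g[0]+10,g[1]+20,z])),1),"(+x,back)",np.round(proj(s,b2w([g[0]+10,g[1]+32,z])),1))
B=np.apply_along_axis(w2b,2,depthpts(s))
for (u0,u1,v0,v1) in ((302,315,200,232),(316,330,192,222)):
  for v in range(v0,v1,1):
    r=B[v,u0:u1]; m=(r[:,2]>150)&(abs(r[:,0])<40)
    if m.any() and v>v1-24: print(v,u0+np.nonzero(m)[0][[0,-1]],np.round(r[m].min(0)),np.round(r[m].max(0)))
E
```

```text
20 near finger bottom (+x,-y back corner): [309.3 227.5] (+x,inner) [312.6 224.8] far (+x,inner) [323.6 216.1] (+x,back) [326.8 213.6]
23 near finger bottom (+x,-y back corner): [309.2 226.4] (+x,inner) [312.6 223.7] far (+x,inner) [323.6 215. ] (+x,back) [326.8 212.5]
25 near finger bottom (+x,-y back corner): [309.2 225.7] (+x,inner) [312.6 223. ] far (+x,inner) [323.6 214.3] (+x,back) [326.8 211.8]
27 near finger bottom (+x,-y back corner): [309.2 224.9] (+x,inner) [312.6 222.3] far (+x,inner) [323.6 213.6] (+x,back) [326.8 211. ]
30 near finger bottom (+x,-y back corner): [309.2 223.8] (+x,inner) [312.6 221.2] far (+x,inner) [323.6 212.5] (+x,back) [326.8 209.9]
209 [302 312] [ -4. -10. 235.] [ 32.  49. 280.]
210 [302 312] [ -5. -10. 233.] [ 34.  47. 280.]
211 [303 312] [-11.  41. 227.] [ 12.  47. 236.]
212 [303 312] [-13.  42. 222.] [  8.  49. 232.]
213 [303 312] [-12.  42. 221.] [ 11.  47. 231.]
214 [303 312] [-15.  41. 215.] [ 10.  48. 228.]
215 [303 312] [-13.  42. 215.] [  9.  50. 224.]
216 [303 312] [-13.  42. 211.] [ 10.  48. 223.]
217 [303 312] [-14.  43. 208.] [ 10.  51.
[... 410 characters left out ...]
  91. 225.] [  8.  99. 235.]
201 [316 326] [-14.  89. 223.] [  8. 102. 235.]
202 [316 326] [-15.  90. 220.] [  9.  98. 231.]
203 [316 326] [-16.  91. 216.] [  8. 100. 228.]
204 [316 326] [-17.  92. 213.] [  9. 102. 225.]
205 [316 326] [-15.  90. 212.] [  9. 101. 224.]
206 [317 325] [-11.  90. 212.] [  8.  96. 219.]
207 [317 325] [-13.  90. 208.] [  8.  98. 217.]
208 [317 325] [-11.  92. 206.] [  7.  98. 213.]
209 [317 325] [-11.  91. 204.] [  8.  98. 211.]
210 [317 325] [-13.  88. 200.] [  9.  95. 209.]
211 [317 325] [-10.  89. 198.] [  8.  96. 205.]
212 [319 325] [ -7.  91. 197.] [  8.  96. 203.]
213 [321 325] [  1.  91. 198.] [  7.  97. 201.]
214 [323 324] [  5.  92. 196.] [  6.  95. 197.]
```

The offset is about 24.5 mm: the real fingertips sit that much above the reported TCP. Laterally they agree to about 2 mm. I'll raise, reopen, and go down 25 mm further.

```bash
sed -i 's/g=s\["eef_pos"\]-env.hold_point_z\*r.as_matrix()\[:,1\]/g=s["eef_pos"]-(env.hold_point_z+24.5)*r.as_matrix()[:,1]/' plan.py; python3 -m inch '[0,-0.012,0,0,0,0,1, 0,0,0,0,0,0,0.16, 0,0,0,0,0,0,0.16, 0,0,0,0,0,0,0.16, 0,0.015,0,0,0,0,0.16, 0,0.01,0,0,0,0,0.16, 0,0,0,0,0,0,0.16]'; python3 plan.py 8 84.5 84.5 0.3;  python3 look.py s3 285 365 215 285 8
```

```text
t: 4.45
eef_pos: [574.3, -53.9, 51.2]
tcp_rot: [-1.571, -0.003, -3.061]
ft_force: [-0.1, 0.3, 0.7]
opening: 0.407
t 4.5 grasp BF [ 8.1 84.7 94.5] yaw-BF deg -179.83 rot [-1.571e+00 -3.000e-03 -3.061e+00] F BF [-0.1  0.3  0.7] M [ 0.02 -0.05 -0.01] open mm 38.7 q6 1.28
turn(deg, first) [ 0.04 -0.13  0.15] then shift (m) [0.0001 0.01   0.0002]
```

View pics/s3.png

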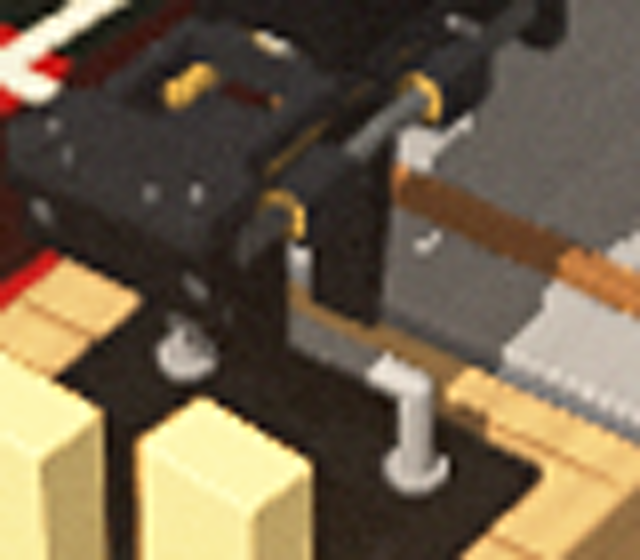

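The fingers now straddle the bar at zoom (300,330), with the near finger in front of it and the far finger behind. I'll go down the last 10 mm and close.

```bash
python3 -m inch '[0,0.006,0,0,0,0,0.16, 0,0.004,0,0,0,0,0.16, 0,0,0,0,0,0,0.16, 0,0,0,0,0,0,0.5, 0,0,0,0,0,0,0.65, 0,0,0,0,0,0,0.75, 0,0,0,0,0,0,1, 0,0,0,0,0,0,1, 0,0,0,0,0,0,1]'; python3 plan.py 8 84.5 84.5 0.3;  python3 look.py s4 285 365 215 285 8
```

```text
t: 5.4
eef_pos: [575.2, -54.2, 42.8]
tcp_rot: [-1.57, 0.0, -3.061]
ft_force: [0.3, -1.5, 1.5]
opening: 0.096
t 5.4 grasp BF [ 8.9 84.4 86.1] yaw-BF deg -179.83 rot [-1.57   0.    -3.061] F BF [ 0.2 -1.5  1.5] M [-0.2   0.09 -0.04] open mm 9.1 q6 1.28
turn(deg, first) [-0.02 -0.13 -0.02] then shift (m) [ 0.0009  0.0016 -0.0001]
```

View pics/s4.png

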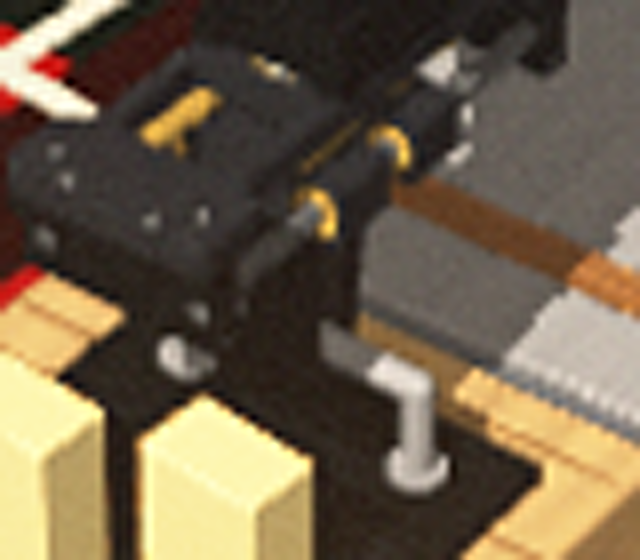

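The bar is gripped at 9.1 mm opening. I lift the front end by 16 mm, with the rear edge staying on the block.

```bash
python3 -m inch '[0,-0.003,0,0,0,0,1, 0,-0.004,0,0,0,0,1, 0,-0.004,0.001,0,0,0,1, 0,-0.004,0.001,0,0,0,1, 0,-0.001,0.001,0,0,0,1, 0,0,0,0,0,0,1]'; python3 plan.py;  python3 look.py s5 220 420 160 360 3
```

```text
t: 6.05
eef_pos: [575.4, -56.9, 58.8]
tcp_rot: [-1.571, 0.0, -3.061]
ft_force: [-0.9, 1.3, -4.3]
opening: 0.097
t 6.0 grasp BF [  8.8  81.7 102.1] yaw-BF deg -179.84 rot [-1.571  0.    -3.061] F BF [-0.8  1.4 -4.3] M [ 0.46  0.06 -0.06] open mm 9.2 q6 1.28
```

View pics/s5.png

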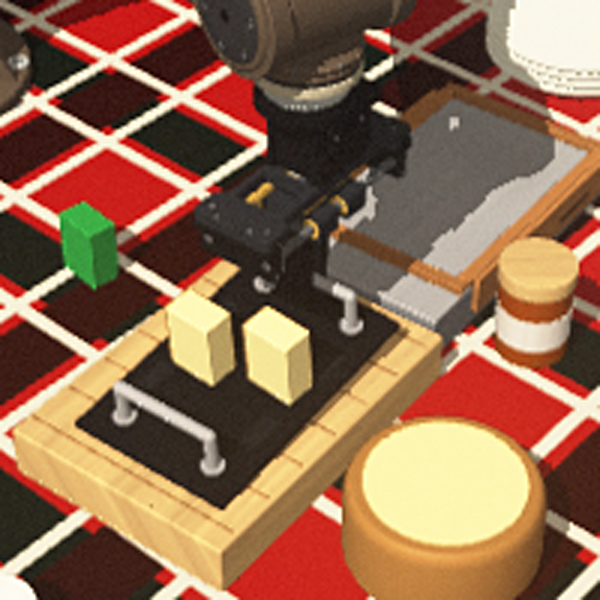

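Wrist force is −4.3 N, about half the weight, so the rear end still rests on the block and both wedges stand at (200,337) and (278,355). Now I pull forward gently, shifting sideways towards the recess centreline.

```bash
python3 -m inch '[0,0,-0.002,0,0,0,1, 0,0,-0.004,0,0,0,1, 0.0005,0,-0.006,0,0,0,1, 0.001,0,-0.008,0,0,0,1, 0.001,0,-0.008,0,0,0,1, 0.001,0,-0.008,0,0,0,1, 0.001,0,-0.008,0,0,0,1, 0.001,0,-0.006,0,0,0,1, 0,0,-0.004,0,0,0,1, 0,0,-0.002,0,0,0,1]'; python3 plan.py;  python3 look.py s6 220 420 160 360 3
```

```text
t: 7.1
eef_pos: [565.4, -1.2, 58.6]
tcp_rot: [-1.571, 0.0, -3.061]
ft_force: [0.2, -2.1, -5.9]
opening: 0.094
t 7.1 grasp BF [  3.1 138.  101.9] yaw-BF deg -179.81 rot [-1.571  0.    -3.061] F BF [ 0.1 -2.1 -5.9] M [-0.08  0.02  0.04] open mm 8.9 q6 1.37
```

View pics/s6.png

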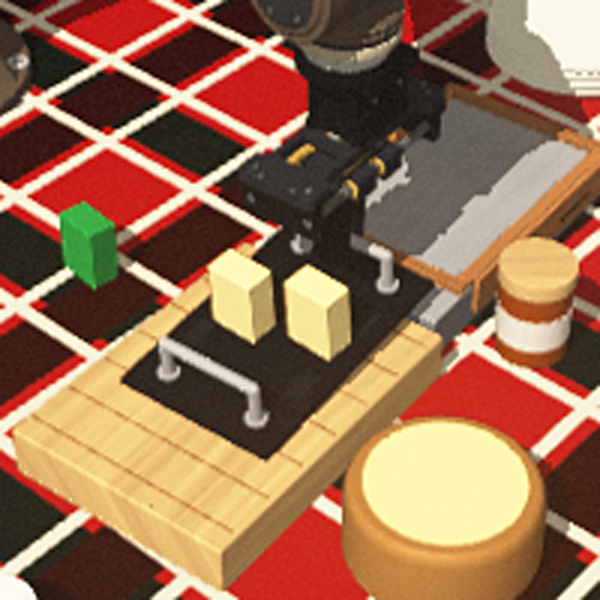

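```bash
cat > slate.py <<'E'
import sys
from h import *; from plan import w2b
def measure(n):
    s=load(n+".npz"); B=np.apply_along_axis(w2b,2,depthpts(s)); px=s["pixels"]
    hsv=cv2.cvtColor(px,cv2.COLOR_BGR2HSV)
    dark=((px.max(2)<70)&(B[...,2]>46)&(B[...,2]<75)&(np.abs(B[...,0])<100)&(B[...,1]>-130)&(B[...,1]<460)).astype(np.uint8)
    dark=cv2.morphologyEx(dark,cv2.MORPH_OPEN,np.ones((3,3),np.uint8))
    n_,lab,st,_=cv2.connectedComponentsWithStats(dark); 
    k=1+st[1:,4].argmax(); m=lab==k
    return s,B,m,hsv
E
python3 - <<'E'
from slate import *
s,B,m,hsv=measure("s6")
P=B[m]; print(m.sum(),np.round(np.percentile(P,[1,50,99],axis=0),1))
# right (+x) edge: per y-bin max x, and left edge
for y0 in range(-50,150,20):
    q=P[(P[:,1]>y0)&(P[:,1]<y0+20)]
    if len(q)>20: print(y0,len(q),"x",np.round(np.percentile(q[:,0],[2,98]),1),"z",np.round(np.median(q[:,2]),1))
vis=s["pixels"].copy(); vis[m]=(0,255,0); cv2.imwrite("pics/m6.png",cv2.resize(vis[160:360,220:420],None,fx=3,fy=3))
E
```

```text
2498 [[-61.  -55.1  48.5]
 [ 23.3  21.8  58.8]
 [ 75.4 159.3  71.3]]
-50 366 x [-58.6  74.5] z 53.2
-30 240 x [-59.2  75.6] z 55.2
-10 270 x [-55.2  74.5] z 57.5
10 377 x [-59.4  74.1] z 58.5
30 209 x [-59.1  75. ] z 59.4
50 88 x [-7.4 75.6] z 61.0
70 79 x [-23.   75.5] z 63.3
90 140 x [-53.6  73.9] z 65.2
110 248 x [-61.2  74.1] z 66.9
130 233 x [-61.  74.] z 67.7
```

View pics/m6.png

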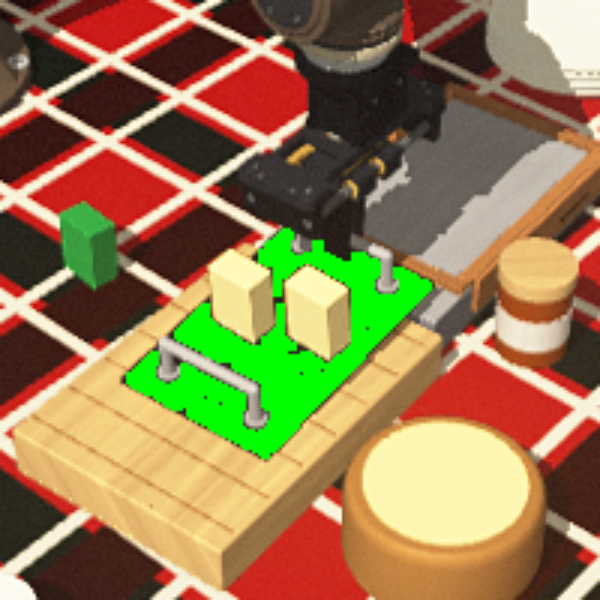

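The mask shows the slate square to the block frame, with its right edge at x=+75 along the whole length. I'll calibrate the scene camera's sideways bias against the recess in that same camera.

```bash
python3 - <<'E'
from h import *
org=(572.9,-139.0); yaw=np.radians(4.43)
def edges(s,I):
    sg=I[:,2]-I[:,0]
    g=np.gradient(cv2.GaussianBlur(sg.reshape(-1,1),(1,9),0).ravel(),s); out=[]
    for i in range(2,len(g)-2):
        if abs(g[i])>5 and abs(g[i])==abs(g[max(0,i-6):i+7]).max(): out.append((float(round(s[i],1)),float(round(g[i],1))))
    return out
c=load("scene0.npz")
for lo,hi in ((220,260),(300,340),(370,400)):
    for z in (46,54): print(lo,z,edges(*prof(c,org,yaw,'x',-100,100,lo,hi,z)))
for z in (46,54): print("y",z,edges(*prof(c,org,yaw,'y',150,450,-50,50,z)))
print("block x",edges(*prof(c,org,yaw,'x',-115,115,-132,-120,45)),"y",edges(*prof(c,org,yaw,'y',-160,170,80,90,45)))
c=load("s6.npz")
# slate edges R channel at z 52 + tilt 
for y0,z in ((-45,54),(10,59),(60,63.5),(120,68)):
    s,I=prof(c,org,yaw,'x',-100,100,y0-6,y0+6,z); print(y0,edges(s,I))
print("rear edge",edges(*prof(c,org,yaw,'y',-100,0,20,50,52)))
E
```

```text
220 46 [(-97.0, 19.6), (-78.5, -13.1), (71.0, 24.2), (88.0, -7.5)]
220 54 [(-91.0, 20.7), (-72.0, -13.9), (76.0, 24.1)]
300 46 [(-97.0, 20.4), (-76.5, -13.8), (71.0, 23.1), (89.5, -16.8)]
300 54 [(-91.0, 19.5), (-71.0, -14.6), (76.0, 22.8), (94.0, -17.4)]
370 46 [(-97.0, 20.3), (-77.0, -14.3), (71.0, 22.9), (89.0, -14.0)]
370 54 [(-90.5, 20.9), (-70.0, -13.8), (76.0, 22.6), (94.0, -14.5)]
y 46 [(185.5, 17.2), (204.0, -16.9), (420.5, 14.8), (447.5, -16.9)]
y 54 [(177.5, 17.4), (196.0, -16.7), (410.5, 15.1), (437.0, -16.0), (448.0, 17.8)]
block x [(-109.0, -31.3), (-97.0, 19.8), (103.5, -11.3)] y [(138.0, -22.2)]
-45 [(-95.0, -7.3), (-89.0, 19.3), (-63.0, -23.1), (79.5, 24.0)]
10 [(-98.5, -5.0), (-86.0, 25.3), (-62.5, -23.6), (80.5, 21.0)]
60 [(-90.0, 28.0), (-82.5, -11.5), (-66.0, -8.4), (-3.5, -19.0), (6.0, 15.6), (59.5, -14.6), (79.5, 12.1), (84.5, 12.2)]
120 [(-82.0, 23.5), (-70.0, -28.9), (-63.0, -10.8), (-21.5, 18.7), (-5.0, -6.2), (-1.5, 6.1), (10.5, -12.6), (16.5, -11.5), (23.0, -12.3), (87.5, 5.1), (92.0, -5.5)]
rear edge [(-58.0, -27.5)]
```

The scene camera has a bias of about +2.5 mm in x. Allowing for it, the slate sits about 2 mm to the +x side of the gripper, so the gripper target is x ≈ −2.5. Yaw is good, so I continue over the rim.

```bash
python3 -m inch '[0,0,-0.003,0,0,0,1, 0.0005,0,-0.006,0,0,0,1, 0.001,0,-0.008,0,0,0,1, 0.001,0,-0.01,0,0,0,1, 0.001,0,-0.01,0,0,0,1, 0.001,0,-0.01,0,0,0,1, 0.001,0,-0.01,0,0,0,1, 0,0,-0.008,0,0,0,1, 0,0,-0.006,0,0,0,1, 0,0,-0.003,0,0,0,1]'; python3 plan.py;  python3 look.py s7 220 420 160 360 3
```

```text
t: 8.15
eef_pos: [553.9, 72.3, 58.6]
tcp_rot: [-1.571, 0.0, -3.061]
ft_force: [-0.8, -0.1, -5.8]
opening: 0.099
t 8.2 grasp BF [ -2.6 212.2 101.9] yaw-BF deg -179.80 rot [-1.571  0.    -3.061] F BF [-0.8 -0.1 -5.8] M [-0.05 -0.03  0.02] open mm 9.4 q6 1.50
```

View pics/s7.png

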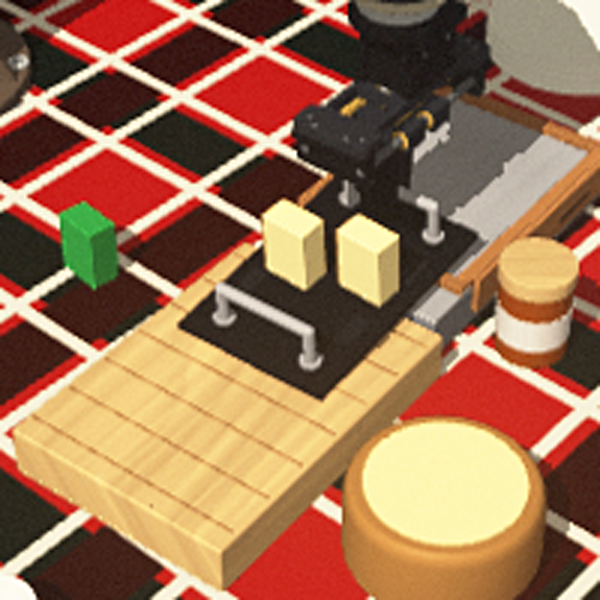

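The front end is over the rim with both wedges standing at (293,245) and (368,260). I keep pulling while raising the front a little, so the underside stays clear of the rim as the rear end closes up on it.

```bash
python3 -m inch '[0,0,-0.003,0,0,0,1, 0,-0.001,-0.007,0,0,0,1, 0,-0.001,-0.01,0,0,0,1, 0,-0.001,-0.012,0,0,0,1, 0,-0.001,-0.012,0,0,0,1, 0,-0.001,-0.012,0,0,0,1, 0,-0.001,-0.011,0,0,0,1, 0,-0.001,-0.009,0,0,0,1, 0,-0.001,-0.006,0,0,0,1, 0,0,-0.003,0,0,0,1]'; python3 plan.py;  python3 look.py s8 220 420 140 340 3
```

```text
t: 9.2
eef_pos: [547.1, 157.0, 66.7]
tcp_rot: [-1.571, 0.0, -3.061]
ft_force: [0.4, -1.7, -6.3]
opening: 0.098
t 9.2 grasp BF [ -2.8 297.1 110. ] yaw-BF deg -179.79 rot [-1.571  0.    -3.061] F BF [ 0.3 -1.7 -6.3] M [-0.11 -0.04 -0.  ] open mm 9.3 q6 1.65
```

View pics/s8.png

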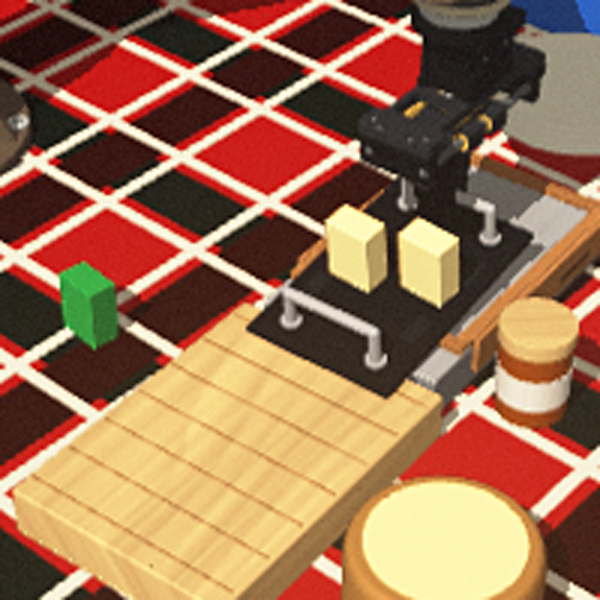

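```bash
python3 - <<'E'
from slate import *
s,B,m,hsv=measure("s8")
P=B[m]
for y0 in range(80,340,20):
    q=P[(P[:,1]>y0)&(P[:,1]<y0+20)]
    if len(q)>20: print(y0,len(q),"x",np.round(np.percentile(q[:,0],[2,98]),1),"z",np.round(np.median(q[:,2]),1))
E
```

```text
100 292 x [-64.9  69.5] z 53.0
120 251 x [-65.   68.4] z 54.8
140 168 x [-39.   70.2] z 57.1
160 288 x [-65.   68.4] z 60.3
180 277 x [-65.9  68.6] z 62.3
200 118 x [-66.5  68.4] z 64.1
220 73 x [-20.1  69. ] z 67.1
240 81 x [-32.5  68.4] z 70.0
260 74 x [-38.6  62.4] z 72.3
```

In the scene camera the slate spans −65 to +69 in x and the recess −72 to +76, so it is centred to within about 1 mm with no yaw. Next I lower the front, easing forward as the slate rocks over the rim.

```bash
python3 -m inch '[0,0.002,-0.001,0,0,0,1, 0,0.002,-0.001,0,0,0,1, 0,0.002,-0.001,0,0,0,1, 0,0.002,-0.001,0,0,0,1, 0,0,0,0,0,0,1]'; python3 plan.py; python3 -m inch '[0,0.002,-0.001,0,0,0,1, 0,0.002,-0.001,0,0,0,1, 0,0.002,-0.001,0,0,0,1, 0,0,0,0,0,0,1]'; python3 plan.py;   python3 look.py s9 220 420 140 340 3
```

```text
t: 9.75
eef_pos: [547.0, 160.4, 58.5]
tcp_rot: [-1.571, 0.0, -3.061]
ft_force: [0.2, 1.6, -0.9]
opening: 0.094
t 9.8 grasp BF [ -2.7 300.5 101.8] yaw-BF deg -179.83 rot [-1.571  0.    -3.061] F BF [ 0.3  1.6 -0.9] M [ 0.15 -0.04 -0.  ] open mm 8.9 q6 1.66
t: 10.15
eef_pos: [546.5, 163.1, 52.2]
tcp_rot: [-1.57, -0.001, -3.061]
ft_force: [1.1, -5.1, -1.8]
opening: 0.098
t 10.2 grasp BF [ -3.  303.3  95.5] yaw-BF deg -179.82 rot [-1.570e+00 -1.000e-03 -3.061e+00] F BF [ 0.7 -5.1 -1.8] M [-0.92 -0.09 -0.01] open mm 9.3 q6 1.67
```

View pics/s9.png

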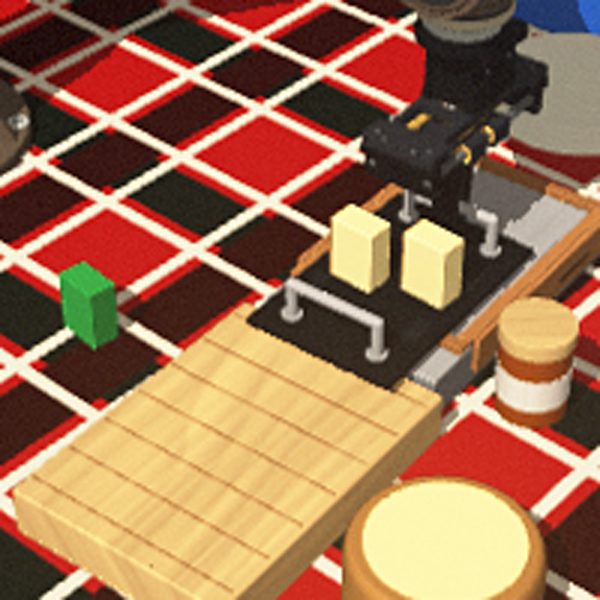

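```bash
python3 -m inch '[0,0.002,-0.0005,0,0,0,1, 0,0.0015,-0.0005,0,0,0,1, 0,0.0015,-0.0005,0,0,0,1, 0,0,0,0,0,0,1]'; python3 plan.py; python3 -m inch '[0,0.001,0,0,0,0,1, 0,0,0,0,0,0,1]'; python3 plan.py
```

```text
t: 10.6
eef_pos: [546.4, 164.9, 47.4]
tcp_rot: [-1.571, -0.0, -3.061]
ft_force: [0.5, -3.6, -1.1]
opening: 0.097
t 10.6 grasp BF [ -2.9 305.1  90.7] yaw-BF deg -179.82 rot [-1.571 -0.    -3.061] F BF [ 0.2 -3.7 -1.1] M [-0.76  0.02  0.03] open mm 9.3 q6 1.67
t: 10.8
eef_pos: [546.5, 165.2, 46.6]
tcp_rot: [-1.571, 0.0, -3.061]
ft_force: [-0.1, -0.2, -0.2]
opening: 0.096
t 10.8 grasp BF [ -2.8 305.3  89.9] yaw-BF deg -179.83 rot [-1.571  0.    -3.061] F BF [-0.1 -0.2 -0.2] M [-0.15  0.01  0.06] open mm 9.2 q6 1.67
```

```bash
python3 -m inch '[0,0.0007,0,0,0,0,1, 0,0,0,0,0,0,1]'; python3 plan.py; python3 -m inch '[0,0.0007,0,0,0,0,1, 0,0,0,0,0,0,1]'; python3 plan.py; python3 look.py s10 290 420 150 280 4.5
python3 - <<'E'
from slate import *
s,B,m,hsv=measure("s10")
P=B[m]
q=P[(P[:,0]>-60)&(P[:,0]<64)]
A=np.c_[q[:,1],q[:,0],np.ones(len(q))]; 
for _ in range(3):
    k=np.linalg.lstsq(A,q[:,2],rcond=None)[0]; r=q[:,2]-A@k; ok=abs(r)<3; A,q=A[ok],q[ok]
print("plane slope y,x",np.round(k,4),"z at y 110,330:",np.round([k[0]*y+k[2] for y in (110,330)],1),len(q))
E
```

```text
t: 11.0
eef_pos: [546.5, 165.3, 46.0]
tcp_rot: [-1.571, 0.0, -3.061]
ft_force: [-0.9, 3.6, 1.1]
opening: 0.096
t 11.0 grasp BF [ -2.8 305.4  89.3] yaw-BF deg -179.83 rot [-1.571  0.    -3.061] F BF [-0.7  3.7  1.1] M [0.44 0.07 0.02] open mm 9.1 q6 1.67
t: 11.2
eef_pos: [546.6, 165.3, 45.7]
tcp_rot: [-1.571, 0.001, -3.061]
ft_force: [-2.5, 4.7, 6.5]
opening: 0.095
t 11.2 grasp BF [ -2.8 305.4  89. ] yaw-BF deg -179.83 rot [-1.571e+00  1.000e-03 -3.061e+00] F BF [-2.2  4.9  6.5] M [0.61 0.4  0.03] open mm 9.1 q6 1.67
plane slope y,x [-5.90000e-02  1.00000e-04  7.27344e+01] z at y 110,330: [66.2 53.3] 1115
```

View pics/s10.png

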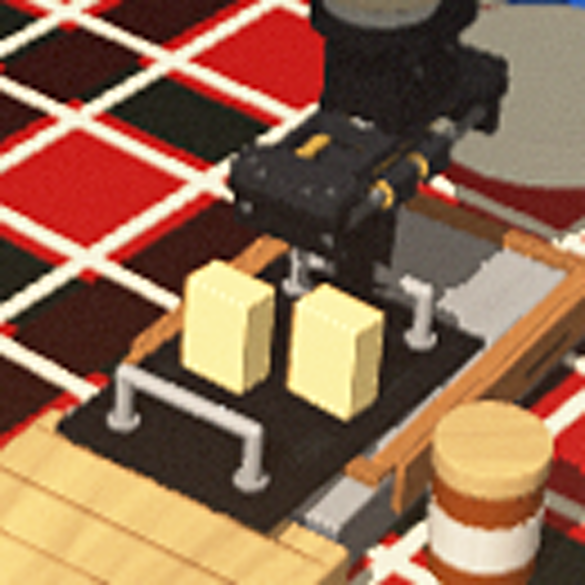

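The front is on the deck: tilt is −0.059 rad, underside at the front about 46 mm, and the wrist now feels 6.5 N upward. I back off half a millimetre, then open and lift.

```bash
python3 -m inch '[0,-0.0008,0,0,0,0,1, 0,0,0,0,0,0,1]'; python3 plan.py; python3 -m inch '[0,0,0,0,0,0,0.75, 0,0,0,0,0,0,0.6, 0,0,0,0,0,0,0.4, 0,0,0,0,0,0,0.16, 0,0,0,0,0,0,0.16, 0,0,0,0,0,0,0.16]'; python3 plan.py -2.8 140 130 0
```

```text
t: 11.45
eef_pos: [546.5, 165.2, 46.1]
tcp_rot: [-1.571, 0.0, -3.061]
ft_force: [-0.4, 5.2, 1.1]
opening: 0.1
t 11.4 grasp BF [ -2.8 305.3  89.4] yaw-BF deg -179.83 rot [-1.571  0.    -3.061] F BF [-0.   5.2  1.1] M [0.82 0.11 0.06] open mm 9.5 q6 1.67
t: 12.05
eef_pos: [546.5, 164.8, 46.0]
tcp_rot: [-1.571, 0.0, -3.061]
ft_force: [-0.8, -0.0, 0.0]
opening: 0.412
t 12.1 grasp BF [ -2.8 304.9  89.3] yaw-BF deg -179.83 rot [-1.571  0.    -3.061] F BF [-0.8  0.1  0. ] M [ 0.07 -0.01  0.  ] open mm 39.1 q6 1.67
turn(deg, first) [-0.01  0.17 -0.  ] then shift (m) [-0.     -0.0407  0.1649]
```

```bash
python3 -m inch '[0,-0.01,0,0,0,0,0.16, 0,-0.03,0,0,0,0,0.16, 0,-0.035,0,0,0,0,0.16, 0,0,0.02,0,0,0,0.16, 0,0,0.045,0,0,0,0.16, 0,0,0.045,0,0,0,0.16, 0,0,0.04,0,0,0,0.16, 0,0,0.02,0,0.1,0,0.16, 0,0,0,0,0,0,0.16, 0,0,0,0,0,0,0.16]'; python3 look.py s11 220 420 140 340 3;  python3 plan.py -0.5 135.7 98.9 0
python3 - <<'E'
from slate import *
s,B,m,hsv=measure("s11")
P=B[m]
for y0 in range(80,340,20):
    q=P[(P[:,1]>y0)&(P[:,1]<y0+20)]
    if len(q)>20: print(y0,len(q),"x",np.round(np.percentile(q[:,0],[2,98]),1),"z",np.round(np.median(q[:,2]),1))
print("y",np.percentile(P[:,1],[1,99]))
S=hsv[...,1]
mm=(B[...,2]>93)&(B[...,2]<108)&(S<70)&(abs(B[...,0])<60)&(B[...,1]>115)&(B[...,1]<155)
print("rear bar",mm.sum(),np.round(B[mm].mean(0),1),np.round(B[mm].min(0),1),np.round(B[mm].max(0),1))
E
```

```text
t: 13.05
eef_pos: [560.1, -4.5, 121.5]
tcp_rot: [-1.571, 0.0, -3.064]
ft_force: [-0.3, -0.2, -0.6]
opening: 0.42
t 13.1 grasp BF [ -2.4 135.7 164.7] yaw-BF deg -179.92 rot [-1.571  0.    -3.063] F BF [ 0.4  0.  -0.2] M [0.06 0.04 0.01] open mm 40.1 q6 1.37
turn(deg, first) [-0.    0.08 -0.01] then shift (m) [-0.0019  0.0658  0.    ]
100 274 x [-63.5  68.1] z 66.0
120 217 x [-63.4  68.8] z 65.4
140 212 x [-63.7  69. ] z 64.0
160 118 x [-39.3  70.1] z 63.2
180 235 x [-65.6  68.6] z 61.4
200 100 x [-4.  68.1] z 60.5
220 38 x [40.2 70.6] z 59.5
240 47 x [43.7 69. ] z 57.3
260 65 x [32.5 68.4] z 57.0
280 78 x [22.8 69.1] z 55.8
300 70 x [ 3.2 69.6] z 54.0
320 22 x [ 3.  62.9] z 53.2
y [106.25179613 321.0610274 ]
rear bar 150 [  3.5 132.5 100. ] [-47.  125.   93.1] [ 47.7 140.  106.9]
```

View pics/s11.png

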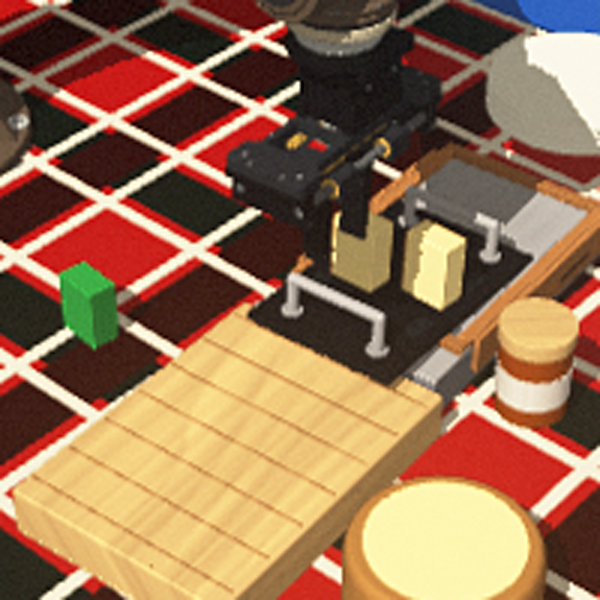

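The slate stays put, with its front on the deck and its back leaning on the rim, and both wedges stand. The rear bar is at about (1,135) and z≈97, as predicted. I descend onto it.

```bash
python3 -m inch '[-0.002,0.02,0,0,0,0,0.16, 0,0.025,0,0,0,0,0.16, 0,0.012,0,0,0,0,0.16, 0,0,0,0,0,0,0.16]'; python3 look.py s12 270 380 180 290 5; python3 plan.py 0 135.7 98.9 0; 
```

```text
t: 13.5
eef_pos: [561.3, -3.3, 62.8]
tcp_rot: [-1.571, -0.003, -3.062]
ft_force: [0.5, 0.6, 0.4]
opening: 0.419
t 13.6 grasp BF [ -0.4 135.8 107.2] yaw-BF deg -179.87 rot [-1.571e+00 -1.000e-03 -3.062e+00] F BF [-0.2 -0.6  0.7] M [ 0.08 -0.06  0.02] open mm 39.9 q6 1.37
turn(deg, first) [0.01 0.13 0.06] then shift (m) [-0.0004  0.0083  0.0001]
```

View pics/s12.png

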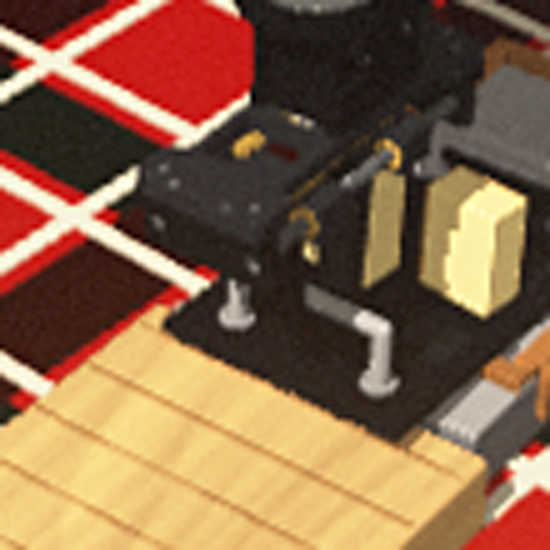

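The fingers straddle the rear bar at crop (340,305), and the inner finger is clear of the wedge at (385,230). I go down and close.

```bash
python3 -m inch '[0,0.005,0,0,0,0,0.16, 0,0.003,0,0,0,0,0.16, 0,0,0,0,0,0,0.5, 0,0,0,0,0,0,0.65, 0,0,0,0,0,0,0.75, 0,0,0,0,0,0,1, 0,0,0,0,0,0,1, 0,0,0,0,0,0,1]'; python3 plan.py
```

```text
t: 14.35
eef_pos: [562.2, -4.3, 56.2]
tcp_rot: [-1.571, 0.0, -3.063]
ft_force: [-0.4, 0.6, 1.6]
opening: 0.093
t 14.3 grasp BF [ -0.3 135.1  99.5] yaw-BF deg -179.93 rot [-1.571  0.    -3.063] F BF [-0.3  0.6  1.6] M [0.11 0.05 0.04] open mm 8.9 q6 1.37
```

```bash
python3 -m inch '[0,-0.001,0,0,0,0,1, 0,-0.001,-0.001,0,0,0,1, 0,0,-0.003,0,0,0,1, 0,0,-0.005,0,0,0,1, 0,0,-0.006,0,0,0,1, 0,0,-0.006,0,0,0,1, 0,0,-0.005,0,0,0,1, 0,0,-0.003,0,0,0,1, 0,0,-0.001,0,0,0,1]'; python3 plan.py;  python3 look.py s13 220 420 140 340 3
```

```text
t: 15.25
eef_pos: [559.7, 26.0, 58.0]
tcp_rot: [-1.571, -0.0, -3.063]
ft_force: [0.5, -2.3, -4.5]
opening: 0.099
t 15.2 grasp BF [ -0.4 165.5 101.3] yaw-BF deg -179.90 rot [-1.571 -0.    -3.063] F BF [ 0.4 -2.3 -4.5] M [-0.44 -0.   -0.02] open mm 9.4 q6 1.42
```

View pics/s13.png

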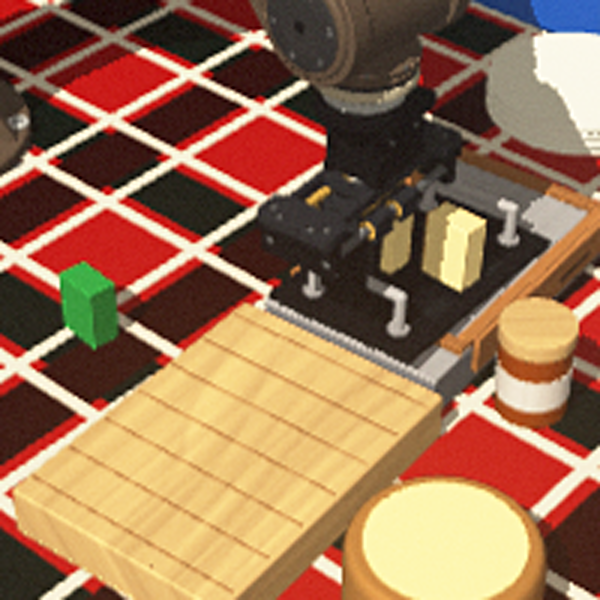

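```bash
python3 -m inch '[0,0,-0.002,0,0,0,1, 0,0.0005,-0.004,0,0,0,1, 0,0.0005,-0.006,0,0,0,1, 0,0.0005,-0.007,0,0,0,1, 0,0.0005,-0.007,0,0,0,1, 0,0.0005,-0.007,0,0,0,1, 0,0.0005,-0.006,0,0,0,1, 0,0.0005,-0.005,0,0,0,1, 0,0.0005,-0.003,0,0,0,1, 0,0,-0.001,0,0,0,1]'; python3 plan.py;  python3 look.py s14 270 420 130 280 4
python3 - <<'E'
from slate import *
s,B,m,hsv=measure("s14")
P=B[m]
for y0 in range(180,420,20):
    q=P[(P[:,1]>y0)&(P[:,1]<y0+20)]
    if len(q)>15: print(y0,len(q),"x",np.round(np.percentile(q[:,0],[2,98]),1),"z",np.round(np.median(q[:,2]),1))
print("y",np.percentile(P[:,1],[1,99]))
E
```

```text
t: 16.3
eef_pos: [555.9, 73.7, 53.9]
tcp_rot: [-1.571, -0.0, -3.063]
ft_force: [0.5, -2.6, -3.3]
opening: 0.098
t 16.3 grasp BF [ -0.5 213.4  97.2] yaw-BF deg -179.91 rot [-1.571 -0.    -3.063] F BF [ 0.3 -2.7 -3.3] M [-0.49 -0.05  0.02] open mm 9.3 q6 1.51
180 280 x [-66.   67.9] z 63.4
200 204 x [-66.5  69. ] z 62.6
220 155 x [-63.2  68.9] z 61.9
240 91 x [ 9.5 69. ] z 60.9
260 147 x [-6.3 68.8] z 60.1
280 85 x [-4.9 69.2] z 58.7
300 58 x [-14.3  69.4] z 57.7
320 64 x [-27.6  69.6] z 57.3
340 85 x [-39.5  69. ] z 55.8
360 67 x [-40.7  69.6] z 55.0
380 49 x [14.8 68.7] z 54.2
y [184.12138733 395.95137108]
```

View pics/s14.png

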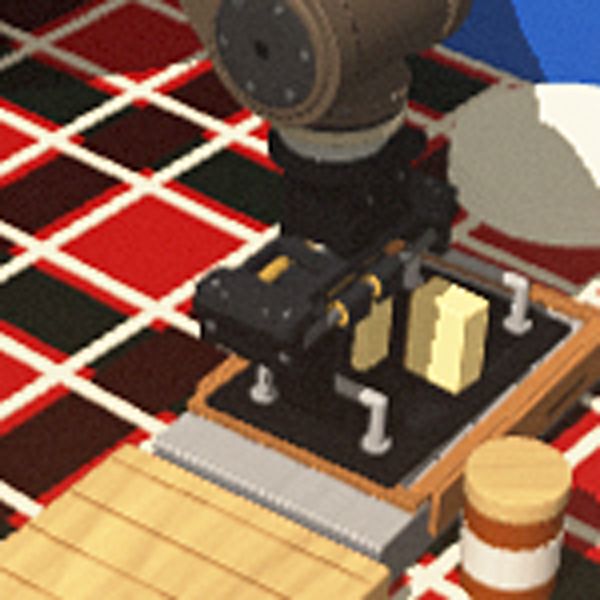

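The slate is nearly home, with about 14 mm left to the far wall by my estimate. I'll creep forward and watch the push force.

```bash
python3 -m inch '[0,0,-0.002,0,0,0,1, 0,0,-0.003,0,0,0,1, 0,0.0005,-0.002,0,0,0,1, 0,0.0005,-0.0015,0,0,0,1]'; python3 plan.py; python3 -m inch '[0,0,-0.001,0,0,0,1, 0,0,-0.001,0,0,0,1]'; python3 plan.py; python3 -m inch '[0,0,-0.001,0,0,0,1]'; python3 plan.py
```

```text
t: 16.75
eef_pos: [555.4, 81.9, 53.0]
tcp_rot: [-1.571, 0.0, -3.063]
ft_force: [-0.1, -3.2, -2.8]
opening: 0.097
t 16.8 grasp BF [ -0.4 221.6  96.3] yaw-BF deg -179.93 rot [-1.571  0.    -3.063] F BF [-0.4 -3.2 -2.8] M [-0.4  -0.06 -0.05] open mm 9.2 q6 1.52
t: 16.95
eef_pos: [555.1, 83.9, 53.0]
tcp_rot: [-1.571, -0.0, -3.063]
ft_force: [0.4, -2.4, -3.5]
opening: 0.096
t 16.9 grasp BF [ -0.5 223.6  96.3] yaw-BF deg -179.93 rot [-1.571 -0.    -3.063] F BF [ 0.2 -2.4 -3.5] M [-0.43 -0.05  0.05] open mm 9.1 q6 1.52
t: 17.05
eef_pos: [555.1, 84.8, 53.0]
tcp_rot: [-1.571, 0.0, -3.063]
ft_force: [-1.1, -2.3, -3.6]
opening: 0.096
t 17.1 grasp BF [ -0.5 224.6  96.3] yaw-BF deg -179.93 rot [-1.571  0.    -3.063] F BF [-1.2 -2.2 -3.6] M [-0.39 -0.01 -0.03] open mm 9.1 q6 1.53
```

```bash
for i in 1 2 3; do python3 -m inch '[0,0,-0.0007,0,0,0,1, 0,0,0,0,0,0,1]' >/dev/null; python3 plan.py; done
```

```text
t 17.2 grasp BF [ -0.5 225.4  96.3] yaw-BF deg -179.93 rot [-1.571  0.    -3.063] F BF [ 0.6 -0.5 -3.9] M [-0.17 -0.03  0.  ] open mm 8.9 q6 1.53
t 17.4 grasp BF [ -0.5 226.   96.3] yaw-BF deg -179.93 rot [-1.571  0.    -3.063] F BF [-0.2 -2.4 -3.5] M [-0.27 -0.05  0.01] open mm 8.7 q6 1.53
t 17.6 grasp BF [ -0.5 226.5  96.3] yaw-BF deg -179.93 rot [-1.57  -0.    -3.063] F BF [ 0.5 -3.8 -3.2] M [-0.61  0.05 -0.03] open mm 9.3 q6 1.53
```

```bash
python3 -m inch '[0,0,-0.0007,0,0,0,1, 0,0,0,0,0,0,1]' >/dev/null; python3 plan.py; python3 -m inch '[0,0,-0.0007,0,0,0,1, 0,0,0,0,0,0,1]' >/dev/null; python3 plan.py
```

```text
t 17.9 grasp BF [ -0.6 226.6  96.4] yaw-BF deg -179.92 rot [-1.57  -0.    -3.063] F BF [ -1.7 -10.5  -2.6] M [-1.56  0.2  -0.02] open mm 9.4 q6 1.53
t 18.1 grasp BF [ -0.6 226.7  96.4] yaw-BF deg -179.91 rot [-1.569 -0.    -3.063] F BF [ -2.3 -14.8  -0.2] M [-2.52  0.18  0.02] open mm 9.1 q6 1.53
```

I feel the far wall at bar y=226.5, with about 15 N and rising (predicted 227). I back off to leave about 1.2 mm, then lower the rear, drawing back slightly to follow the slate's arc.

```bash
python3 -m inch '[0,0,0.0013,0,0,0,1, 0,0,0.0006,0,0,0,1, 0,0,0.0006,0,0,0,1, 0,0,0,0,0,0,1]' >/dev/null; python3 plan.py; python3 -m inch '[0,0.001,0.0002,0,0,0,1, 0,0.001,0.0002,0,0,0,1, 0,0,0,0,0,0,1]' >/dev/null; python3 plan.py; python3 -m inch '[0,0.001,0.0002,0,0,0,1, 0,0,0,0,0,0,1]' >/dev/null; python3 plan.py; python3 -m inch '[0,0.001,0.0002,0,0,0,1, 0,0,0,0,0,0,1]' >/dev/null; python3 plan.py
```

```text
t 18.4 grasp BF [ -0.5 225.9  96.2] yaw-BF deg -179.93 rot [-1.571 -0.    -3.063] F BF [ 0.2  2.  -4.9] M [ 0.38  0.   -0.02] open mm 8.9 q6 1.53
t 18.8 grasp BF [ -0.5 225.2  94.1] yaw-BF deg -179.93 rot [-1.571 -0.    -3.063] F BF [ 0.2  2.8 -4.8] M [ 0.44 -0.    0.01] open mm 8.9 q6 1.53
t 18.9 grasp BF [ -0.5 224.9  93.2] yaw-BF deg -179.93 rot [-1.571 -0.    -3.063] F BF [ 0.5  1.1 -4.4] M [ 0.46  0.04 -0.01] open mm 9.1 q6 1.53
t 19.1 grasp BF [ -0.5 224.7  92.2] yaw-BF deg -179.93 rot [-1.571  0.    -3.063] F BF [-1.   1.2 -5. ] M [ 0.51  0.02 -0.01] open mm 9.3 q6 1.53
```

Still only about half the weight at the wrist with the rear edge below the rim top, so it has not caught. I keep lowering.

```bash
python3 -m inch '[0,0.001,0.0002,0,0,0,1, 0,0.001,0.0002,0,0,0,1, 0,0.001,0.0002,0,0,0,1, 0,0,0,0,0,0,1]' >/dev/null; python3 plan.py; for i in 1 2; do python3 -m inch '[0,0.0007,0.0001,0,0,0,1, 0,0,0,0,0,0,1]' >/dev/null; python3 plan.py; done
```

```text
t 19.6 grasp BF [ -0.4 224.   89.2] yaw-BF deg -179.93 rot [-1.571  0.    -3.063] F BF [ 0.6  1.8 -4. ] M [0.42 0.07 0.04] open mm 9.2 q6 1.53
t 19.8 grasp BF [ -0.5 224.   88.6] yaw-BF deg -179.93 rot [-1.571  0.    -3.063] F BF [-0.8  0.5 -3.1] M [ 0.28  0.01 -0.03] open mm 8.9 q6 1.53
t 19.9 grasp BF [ -0.4 223.8  87.9] yaw-BF deg -179.93 rot [-1.571  0.    -3.063] F BF [-0.3 -1.3 -3.2] M [ 0.14 -0.01  0.02] open mm 9.5 q6 1.53
```

```bash
for i in 1 2 3; do python3 -m inch '[0,0.0004,0,0,0,0,1, 0,0,0,0,0,0,1]' >/dev/null; python3 plan.py; done
```

```text
t 20.1 grasp BF [ -0.5 223.8  87.7] yaw-BF deg -179.92 rot [-1.571  0.    -3.063] F BF [-1.6 -1.6 -0.1] M [-0.16  0.25 -0.01] open mm 9.3 q6 1.53
t 20.4 grasp BF [ -0.4 223.8  87.6] yaw-BF deg -179.93 rot [-1.57   0.    -3.063] F BF [-3.2 -1.5  5.1] M [-0.21  0.55 -0.02] open mm 9.0 q6 1.53
t 20.6 grasp BF [ -0.4 223.8  87.6] yaw-BF deg -179.92 rot [-1.570e+00  1.000e-03 -3.063e+00] F BF [-3.7 -2.6  9.8] M [-0.27  0.7  -0.02] open mm 9.3 q6 1.53
```

It set down at z≈87.7, where a flat slate is expected at about 87.4. I take the pressure off and check the tilt before letting go.

```bash
python3 -m inch '[0,-0.0008,0,0,0,0,1, 0,0,0,0,0,0,1]' >/dev/null; python3 plan.py; python3 look.py s15 270 420 130 280 4
python3 - <<'E'
from slate import *
s,B,m,hsv=measure("s15")
P=B[m]
q=P[(P[:,0]>-60)&(P[:,0]<64)]
A=np.c_[q[:,1],q[:,0],np.ones(len(q))]
for _ in range(3):
    k=np.linalg.lstsq(A,q[:,2],rcond=None)[0]; r=q[:,2]-A@k; ok=abs(r)<3; A,q=A[ok],q[ok]
print(np.round(k,4),"z",[round(k[0]*y+k[2],1) for y in (200,310,420)],len(q),"x",np.percentile(P[:,0],[2,98]),"y",np.percentile(P[:,1],[1,99]))
E
```

```text
t 20.8 grasp BF [ -0.4 223.8  87.6] yaw-BF deg -179.93 rot [-1.571  0.    -3.063] F BF [-2.  -2.7  3. ] M [-0.28  0.33  0.07] open mm 9.0 q6 1.53
[-1.70000e-03 -7.00000e-04  5.40353e+01] z [np.float64(53.7), np.float64(53.5), np.float64(53.3)] 957 x [-62.87533631  69.75392586] y [197.55660751 415.46714347]
```

View pics/s15.png

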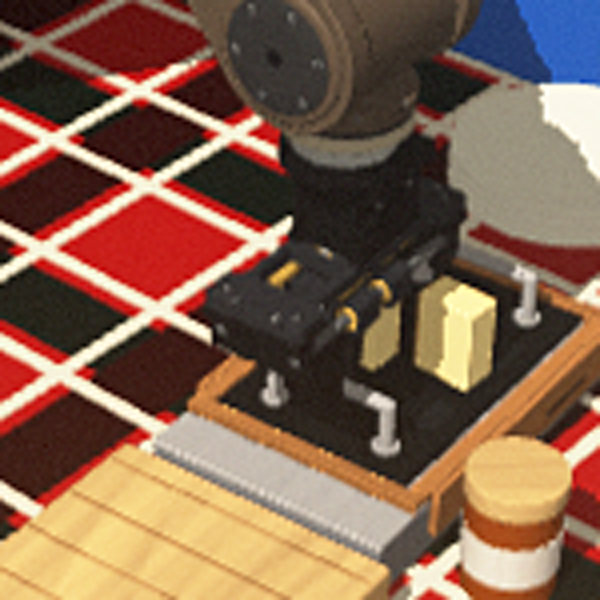

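The slate is flat: slope is −0.002 and its top is at 53.3–53.7 mm, against 53 expected. It lies inside the rim. I release and rise.

```bash
python3 -m inch '[0,-0.0004,0,0,0,0,1, 0,0,0,0,0,0,0.75, 0,0,0,0,0,0,0.6, 0,0,0,0,0,0,0.4, 0,0,0,0,0,0,0.16, 0,0,0,0,0,0,0.16, 0,-0.01,0,0,0,0,0.16, 0,-0.03,0,0,0,0,0.16, 0,-0.04,0,0,0,0,0.16]'; python3 -m inch '[0,-0.04,0,0,0,0,0.16, 0.02,-0.03,0.03,0,0,0,0.16, 0.02,0,0.045,0,0,0,0.16, 0.02,0,0.045,0,0,0,0.16, 0.02,0,0.045,0,0,0,0.16, 0.02,0,0.045,0,0,0,0.16, 0.02,0,0.045,0,0,0,0.16, 0.02,0,0.045,0,0,0,0.16, 0,0,0,0,0,0,0.16, 0,0,0,0,0,0,0.16]'; python3 plan.py; python3 look.py s16 220 420 130 330 3; python3 look.py t16 150 430 165 305 2.8 top
python3 - <<'E'
from slate import *
s,B,m,hsv=measure("s16")
P=B[m]
q=P[(P[:,0]>-60)&(P[:,0]<64)]
A=np.c_[q[:,1],q[:,0],np.ones(len(q))]
for _ in range(3):
    k=np.linalg.lstsq(A,q[:,2],rcond=None)[0]; r=q[:,2]-A@k; ok=abs(r)<3; A,q=A[ok],q[ok]
print(np.round(k,4),"z",[round(k[0]*y+k[2],1) for y in (200,310,420)],len(q),"x",np.percentile(P[:,0],[2,98]),"y",np.percentile(P[:,1],[1,99]))
E
```

```text
t: 21.7
eef_pos: [554.3, 84.2, 124.9]
tcp_rot: [-1.571, -0.003, -3.063]
ft_force: [0.0, 0.6, 0.2]
opening: 0.42
t: 22.7
eef_pos: [438.7, -226.6, 195.2]
tcp_rot: [-1.571, 0.0, -3.066]
ft_force: [-0.2, 0.2, 0.9]
opening: 0.419
t 22.7 grasp BF [-140.6  -77.   238.5] yaw-BF deg -180.08 rot [-1.571  0.    -3.066] F BF [-0.2  0.2  0.9] M [ 0.03  0.04 -0.03] open mm 39.8 q6 0.88
[-1.50000e-03 -1.60000e-03  5.37683e+01] z [np.float64(53.5), np.float64(53.3), np.float64(53.1)] 1035 x [-64.84618377  69.33947595] y [198.4043791  412.04153291]
```

View pics/s16.png

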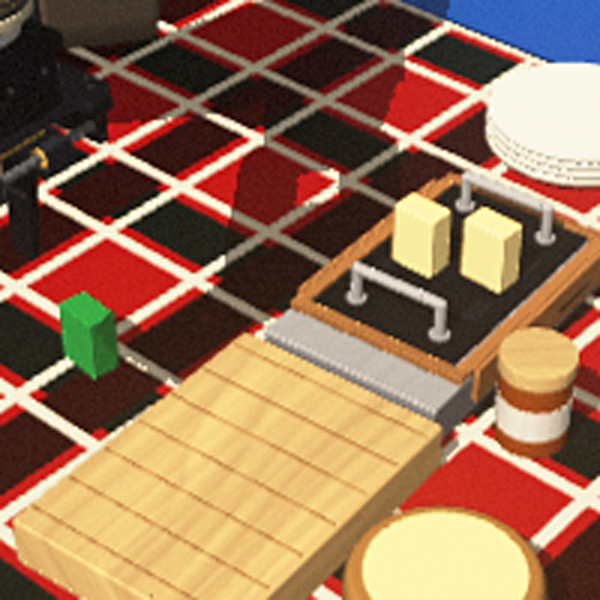

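View pics/t16.png

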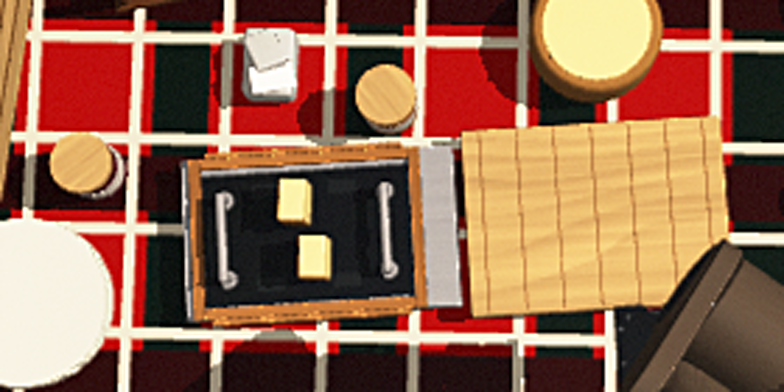

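Both views show the slate flat inside the surround, both wedges standing between the handles at (421,237) and (491,250), and the bystanders where they were. The arm is clear, so I hand in.

```bash
python3 -c "
from cell import env
print(env.job_done()); print(env.state()['t'])"
```

```text
the job is handed in; nothing more can be done
None
the job is handed in; nothing more can be done
```

I slid the slate into the cool box and handed the job in at about 23 s of the 72 s allowed; no verdict was reported. I pulled it over the rim by the front handle, rested the front end on the deck, then pushed it home and set it down with the rear handle.

**Last checks:**
- **Slate:** it lies flat inside the rim, with a tilt of about 0.002 rad. Its top is at 53.1–53.5 mm, against 53 mm expected.
- **Position:** it is about 0.5 mm off the cool box's centre across, and about 15 mm along (23 mm allowed).
- **Cheese and bystanders:** both pieces stand between the handles. The bystanders look undisturbed; I checked these by eye only.
- **Forces:** the highest wrist force I read was about 15 N, while feeling for the far wall. The wrist force is read only at the end of each move, so short peaks in between are not covered.
- **Release:** the gripper is open and well clear, with no force on it.

**What failed or disagreed:**
- **First grasp missed:** the fingers closed just above the front bar. The pictures showed the real fingertips about 24.5 mm higher than the reported TCP. I corrected for this, and the contact heights afterwards agreed within about 2–3 mm.
- **Camera bias:** the scene camera read about 2.5 mm too far in +x compared with the top camera, so I judged the slate's sideways fit against the recess in that same camera.

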